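# Put the opened watches away under the dust cover with their casebacks

### The arm

A 7-joint arm with a two-finger parallel gripper is mounted at the origin on the work surface. World frame = base frame: x ahead of the robot, y to its left, z up, the work surface at z = 0. Lengths are in mm, angles in rad, forces in N, time in s.
With the tool pointing down it reaches from about 400 to 750 mm from the base axis. Payload 19.5 kg.
Tool frame: the origin (TCP) lies at the very end of the fingers, on their centre line; the grasp point (between the pads) lies 19 mm behind it; y points along the fingers, z is the direction in which the jaws open and shut, and the axes are right-handed (so a half turn about y gives the same grasp; the last joint's range is limited). The gripper opens to 85 mm and grips with 20 to 120 N. Pads are 22 mm wide; open, the fingers measure 114 mm over their backs; the gripper's body (76 mm by 85 mm) begins 54 mm behind the grasp point. The pads swing forward as they close: fully open they stand 13 mm farther back than shut.
Start: joints at [1.091, 0.707, -0.028, 1.485, 0.022, 0.951, -0.075], TCP at [243.76, -520.746, 231.268] pointing down, gripper open.
Joint ranges: [-2.71, 2.71], [-0.32, 2.16], [-1.57, 1.52], [0, 2.45], [-1.46, 4.6], [0, 2.02], [-2.83, 2.83]. Speed limits (rad/s): [1.89, 1.89, 2.57, 2.57, 3.01, 3.01, 3.01].

### API

Orientations are given as a rotation vector (axis times angle).
In Python, from bench import arm gives the robot as it stands. The module is installed in compiled form; this text tells all that it offers.
- The arm moves only by the tool send_rows, never from a script. Its argument "targets" is a list that holds one entry, the list of rows, each a list of 7 numbers: the shift along the world's x, y, z in m, then the turn, a rotation vector about the world's x, y, z in degrees, then the finger opening in m, from 0 to 0.0854. In form: [[[x, y, z, wx, wy, wz, claw], ...]]. A call has 1 to 5 rows; each row shifts and turns the commanded pose from where the row before left it; what a row does not reach is not made up. A row lasts 1/10 s, in which the tool goes at most 50 mm and 8.59 degrees, less where a joint would pass 70% of its speed; a pose out of reach is approached as far as the arm can. A call with a gripper value outside its range is refused whole. The fingers move at their own pace and stop on an object; "force" is the grip in N (left out, the last holds). Time passes only in rows, so rows that do not move let the fingers close. It gives the time, the measured TCP pose, the force and the opening at its end, in the units of the state.
- arm.get_state(): the state, without advancing time (a new reading comes with each control period).
- arm.capture(name): name is "side" or "top"; returns the picture (480x640x3 uint8, blue, green, red); there is no depth.
- arm.camera_info(name): a dict with "intrinsics" (3x3 intrinsics, pixels), "world_from_camera" (4x4, takes a point from camera to world coordinates). Camera axes: x right, y down, z forward; pixel columns grow to the right and rows downward; lengths in mm; the calibration is good to about 2 mm. A picture is of the moment at which its call begins. camera_info takes no time and is no camera call.
- arm.sign_off(): hands the job in, once; it reports no verdict.
Trained networks look in the newest picture that a camera, given by its name, has taken for a name from the list of things; names that differ only in an ending like _2 or _b are one class to them, and where a whole thing is asked for, a point or a joint stands for the part that bears it (a point fixed in the world has none). Each returns a list of dicts, best first, with "confidence" (0 to 1); they miss things now and then, are a little off and sometimes report something else, mostly with a low value. They report only what shows in the picture. A call takes as long as a camera call. They do not tell look-alikes from the thing itself.
- arm.search_frame(label, camera): "extent" ([centre column, centre row, width, height] in pixels, round what is visible of it).
- arm.spot_point(label, camera): "at" ([column, row] in pixels: a listed point, or the origin of a listed thing).
The state is a dict: "time_s": time; "qpos": joint angles; "qd": joint speeds; "joint_torque": joint torques, N m; "tool_pos": TCP position; "orientation": TCP orientation; "contact_force": force on the tool from outside, world axes, zero at the start; "torque": the same for the moment, N m; "gripper_width": opening from 0.0 (shut) to 1.0 (fully open).
Only numpy, scipy, OpenCV 4.12 (cv2) and the standard library are available. Lean on these libraries where they do the work, as an engineer would, in place of code of your own. Each camera call takes 0.05 s, during which the arm holds its last target.

### The job

Lift the smoked cover of the dust bay by its bar, gently, all the way back onto its open stop, take the caseback opener out and lay it flat along the middle of the tool mat beside the bay. Set each watch cradle standing on the counter upright and squarely in the white outline of the mat that holds its own caseback (same shape and size as the watch), long side across the mat, then lower the cover gently until it is fully closed. Keep the watches upright and leave the other things on the counter alone.

Things in the scene. Friction and masses are not known exactly. Their poses are not given: they have to be found in the camera images.
- bay: white plastic dust bay, a fixed tray 170 mm deep (x) by 290 mm wide (y), x pointing away from the robot; origin: centre of its underside. Floor 5 mm thick; side and rear (+x) walls 5 mm thick, tops 50 mm above the counter; no wall in front. Four cork mats lie side by side inside, 64 mm apart, in an order that changes.
- cover_hinge (a point): point on the hinge line of the smoked-acrylic cover, at the middle of the bay's rear edge, 50 mm above the counter; the hinge line is parallel to the bay's y axis
- cover_bar (a point): middle of the cover's steel grip bar: round, 10 mm thick, 110 mm long, parallel to the hinge line, 205 mm from it, level with it when closed. Held by an arm at each end 34 mm clear of the cover's front edge: fingers fit down both sides of it and it can turn between them. A 38 mm skirt under the front edge closes the bay's front; with the cover up it points to the robot.
- cover (a joint): angle of the smoked-acrylic cover (rad): 0 closed on the bay's walls (stop), 1.8 fully back, leaning a little past upright, on its open stop; grows as the bar is lifted. It may start ajar. The hinge is stiff: the cover stays where it is left, and takes 2 to 5 N at the bar to move.
- opener: steel caseback opener lying flat in the bay across the mats, on the parking places; origin: underside of the handle's centre. Handle 80 mm long (x from -40 to +40), 16 mm wide (y), 14 mm thick; a narrow shank and 12 mm wide blade reach to x = +103. 90 g, balances about 3 mm toward the blade from the origin.
- tool_mat: black rubber tool mat fixed on the counter left of the bay, 220 mm long (x) by 80 mm wide (y), 3 mm thick; origin: centre of its underside
- cradle_large_round: grey plastic watch cradle carrying a large round watch, 38 mm across, opened, movement up (the watch is fixed in it). Block 40 mm (x) by 50 mm (y) by 25 mm tall, the watch adds 7 mm (32 mm in all); origin: centre of its underside; z up. About 150 g, loose on the counter. May be absent.
- cradle_small_round: grey plastic watch cradle carrying a small round watch, 25 mm across, opened, movement up (the watch is fixed in it). Block 40 mm (x) by 50 mm (y) by 25 mm tall, the watch adds 7 mm (32 mm in all); origin: centre of its underside; z up. About 150 g, loose on the counter. May be absent.
- cradle_square: grey plastic watch cradle carrying a square watch, 31 x 31 mm, opened, movement up (the watch is fixed in it). Block 40 mm (x) by 50 mm (y) by 25 mm tall, the watch adds 7 mm (32 mm in all); origin: centre of its underside; z up. About 150 g, loose on the counter. May be absent.
- cradle_oblong: grey plastic watch cradle carrying an oblong watch, 22 x 36 mm, long side along y, opened, movement up (the watch is fixed in it). Block 40 mm (x) by 50 mm (y) by 25 mm tall, the watch adds 7 mm (32 mm in all); origin: centre of its underside; z up. About 150 g, loose on the counter. May be absent.
- mat_large_round: fixed cork mat, 2 mm thick, 60 mm wide (y), on the bay's floor; on its far end (70 mm along +x) is held the chrome caseback of a large round watch, 38 mm across, 4 mm thick. Origin: underside of the mat (5 mm above the counter) at the centre of the white outline (46 x 50 mm inside) on its near end, the place for a cradle; axes as the bay's.
- mat_small_round: fixed cork mat, 2 mm thick, 60 mm wide (y), on the bay's floor; on its far end (70 mm along +x) is held the chrome caseback of a small round watch, 25 mm across, 4 mm thick. Origin: underside of the mat (5 mm above the counter) at the centre of the white outline (46 x 50 mm inside) on its near end, the place for a cradle; axes as the bay's.
- mat_square: fixed cork mat, 2 mm thick, 60 mm wide (y), on the bay's floor; on its far end (70 mm along +x) is held the chrome caseback of a square watch, 31 x 31 mm, 4 mm thick. Origin: underside of the mat (5 mm above the counter) at the centre of the white outline (46 x 50 mm inside) on its near end, the place for a cradle; axes as the bay's.
- mat_oblong: fixed cork mat, 2 mm thick, 60 mm wide (y), on the bay's floor; on its far end (70 mm along +x) is held the chrome caseback of an oblong watch, 22 x 36 mm, long side along y, 4 mm thick. Origin: underside of the mat (5 mm above the counter) at the centre of the white outline (46 x 50 mm inside) on its near end, the place for a cradle; axes as the bay's.
- cell_a: silver coin cell lying on the counter, 20 mm across, 5 mm thick; a bystander, not part of the job; origin: centre of its underside
- cell_b: silver coin cell lying on the counter, 24 mm across, 5 mm thick; a bystander, not part of the job; origin: centre of its underside
- tweezer_stand: small brass stand with three tweezers upright in it, foot 50 x 70 mm, 145 mm tall; a bystander, not part of the job; origin: centre of its underside
- loupe: black eyeglass loupe standing on its wide end, 34 mm across, 26 mm tall; a bystander, not part of the job; origin: centre of its underside
- pin_jar: small closed jar, 40 mm across, 45 mm tall; a bystander, not part of the job; origin: centre of its underside
- bulb_box: small cardboard box, 45 x 45 x 60 mm tall; a bystander, not part of the job; origin: centre of its underside
- driver: small screwdriver lying flat, 110 mm long; a bystander, not part of the job
Not all that is in view belongs to the job. What is shaped like the cradle_square but orange is not meant.

How it is judged:
By the outcome, as a careful person would: the job done as asked, in the order asked, and still so for the second after the job is handed in, with the robot touching nothing.
Of cradle_large_round, cradle_small_round, cradle_square, cradle_oblong only 3 to 4 are there at a start; the rules pass over those that are not, and their reading is None.
At some moment in a run one of cradle_large_round, cradle_small_round, cradle_square, cradle_oblong may be knocked a few centimetres aside while the robot is not near it.
It also fails if it takes over 210 s, if anything falls off the work surface, if the arm or the gripper's body presses on something with over 40 N, if the wrist force passes 120 N, or if a joint passes its speed limit or range.

## Working session

There is one attempt and no reset: what is moved stays moved. The work goes in short steps, Python scripts to look and compute and a tool call to move; the robot and the scene stay as the last step left them, time stands still between calls to the robot, and variables do not carry over. Pictures are saved under pics/ and viewed, and the job is handed in when it is done.

Besides the shell and the picture viewer there is one more tool, called after ">>>" as name(argument=value, ...), one argument or row to a line, values as JSON. send_rows: Moves the arm, as the interface text tells. Its arguments: {"type":"object","properties":{"targets":{"type":"array"},"force":{"type":"number"}},"required":["targets"]}

```bash
mkdir -p pics; ls
cat > h.py <<'E'
import numpy as np, cv2
from bench import arm
def cap(n,f):
    im=arm.capture(n); cv2.imwrite('pics/'+f,im); return im
E
python3 - <<'E'
from h import *
print(arm.get_state())
for c in ('side','top'):
    cap(c,c+'0.png'); i=arm.camera_info(c); print(c,np.round(i['intrinsics'],2).tolist(),np.round(i['world_from_camera'],4).tolist())
E
```

```text
pics
{'time_s': 0.0, 'qpos': array([ 1.09131101,  0.7070785 , -0.02761983,  1.4849526 ,  0.02198673,
        0.9509119 , -0.07548305]), 'qd': array([-0.00104056,  0.00037252, -0.00083483, -0.00080242, -0.00100292,
        0.00026014, -0.00116348]), 'joint_torque': array([ 2.89847194e-03, -8.83179617e+01,  1.23533618e+00, -2.36155504e+01,
        1.69043307e-02,  6.64960826e-03,  6.67136661e-06]), 'tool_pos': array([ 243.66232281, -520.54879331,  230.85243122]), 'orientation': array([-0.4405454 ,  1.98021756, -1.97815179]), 'contact_force': array([-0.30115941, -0.41471859,  0.51073884]), 'torque': array([-0.01360266, -0.01770327,  0.02876888]), 'gripper_width': 0.998466948031447}
side [[625.01, 0.0, 318.29], [0.0, 625.01, 237.21], [0.0, 0.0, 1.0]] [[-0.7922, -0.3974, 0.4631, -220.7675], [-0.6102, 0.5267, -0.5918, 925.2493], [-0.0087, -0.7514, -0.6598, 1107.6175], [0.0, 0.0, 0.0, 1.0]]
top [[440.24, 0.0, 317.63], [0.0, 440.24, 241.95], [0.0, 0.0, 1.0]] [[0.0989, -0.9717, 0.2144, 300.2065], [-0.9951, -0.0968, 0.0202, -24.0991], [0.0012, -0.2153, -0.9765, 1013.8532], [0.0, 0.0, 0.0, 1.0]]
```

View pics/side0.png

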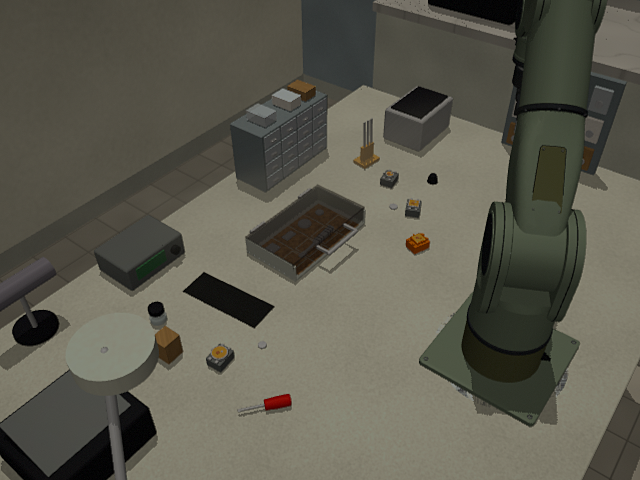

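View pics/top0.png

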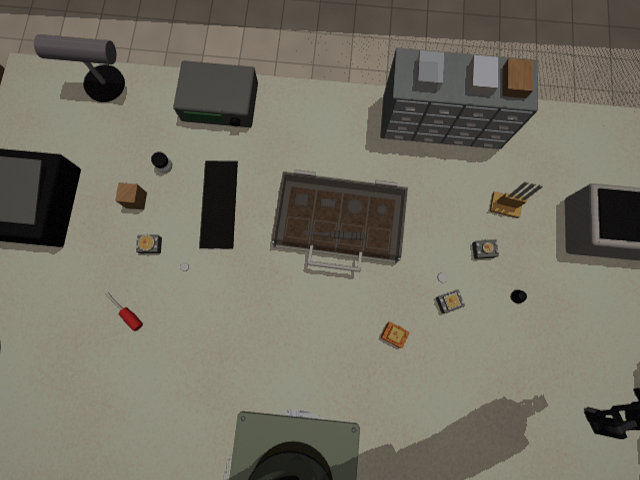

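```bash
cat >> h.py <<'E'
def ray(c,uv):
    i=arm.camera_info(c);K=np.array(i['intrinsics']);T=np.array(i['world_from_camera'])
    d=T[:3,:3]@np.linalg.solve(K,[uv[0],uv[1],1.]);return T[:3,3],d
def onz(c,uv,z):
    o,d=ray(c,uv);return o+d*(z-o[2])/d[2]
def tri(a,b):
    (o1,d1),(o2,d2)=ray('top',a),ray('side',b)
    d1/=np.linalg.norm(d1);d2/=np.linalg.norm(d2)
    s=np.linalg.lstsq(np.stack([d1,-d2],1),o2-o1,rcond=None)[0]
    p,q=o1+s[0]*d1,o2+s[1]*d2
    return (p+q)/2,np.linalg.norm(p-q)
def proj(c,p):
    i=arm.camera_info(c);K=np.array(i['intrinsics']);T=np.linalg.inv(np.array(i['world_from_camera']))
    q=K@(T[:3,:3]@np.asarray(p,float)+T[:3,3]);return q[:2]/q[2]
def crop(im,x0,x1,y0,y1,f,k):
    cv2.imwrite('pics/'+f,cv2.resize(im[y0:y1,x0:x1],None,fx=k,fy=k,interpolation=cv2.INTER_CUBIC))
E
cat > look.py <<'E'
from h import *
names='bay cover_hinge cover_bar opener tool_mat cradle_large_round cradle_small_round cradle_square cradle_oblong mat_large_round mat_small_round mat_square mat_oblong'.split()
for n in names:
    r={}
    for c in ('top','side'):
        r[c]=arm.spot_point(n,c); print(n,c,[(np.round(d['at'],1).tolist(),round(d['confidence'],2)) for d in r[c][:4]])
    if r['top'] and r['side']:
        p,e=tri(r['top'][0]['at'],r['side'][0]['at']); print('   ',p.round(1),e.round(1))
E
python3 look.py
python3 - <<'E'
from h import *
t=cv2.imread('pics/top0.png'); s=cv2.imread('pics/side0.png')
crop(t,265,415,160,280,'t_bay.png',5)
crop(t,120,220,220,290,'t_l.png',6)
crop(t,380,510,230,350,'t_r.png',6)
crop(s,235,445,165,285,'s_bay.png',3.8)
E
```

```text
bay top [([339.8, 222.1], 0.56)]
bay side [([307.8, 239.1], 0.79), ([343.0, 241.2], 0.44)]
    [578.4 -50.8  -6.2] 1.1
cover_hinge top [([345.0, 179.9], 0.57)]
cover_hinge side [([231.2, 296.4], 0.69), ([282.1, 209.6], 0.55)]
    [ 878.6  -51.2 -436. ] 65.8
cover_bar top [([331.8, 266.9], 0.61)]
cover_bar side [([340.7, 240.8], 0.93)]
    [459.5 -39.7  58.7] 5.1
opener top []
opener side [([431.8, 181.0], 0.44)]
tool_mat top [([218.0, 204.4], 0.79), ([479.9, 246.5], 0.49), ([332.1, 264.6], 0.18)]
tool_mat side [([228.7, 297.8], 0.55)]
    [589.4 242.6   6.3] 0.4
cradle_large_round top [([152.4, 246.3], 0.67), ([507.1, 204.3], 0.39), ([481.4, 249.1], 0.38)]
cradle_large_round side [([219.6, 361.2], 0.61)]
    [477.3 386.   -4.3] 6.3
cradle_small_round top [([479.6, 248.5], 0.82)]
cradle_small_round side [([386.0, 182.9], 0.58)]
    [ 5.450e+02 -3.836e+02  2.000e-01] 0.4
cradle_square top [([393.9, 339.5], 0.82)]
cradle_square side [([415.3, 248.3], 0.81), ([262.0, 349.4], 0.61), ([410.0, 209.4], 0.59), ([264.0, 408.3], 0.46)]
    [ 322.  -193.1   -2.6] 13.3
cradle_oblong top []
cradle_oblong side []
mat_large_round top []
mat_large_round side []
mat_small_round top []
mat_small_round side [([233.7, 296.9], 0.72)]
mat_square top []
mat_square side []
mat_oblong top []
mat_oblong side []
```

View pics/t_bay.png

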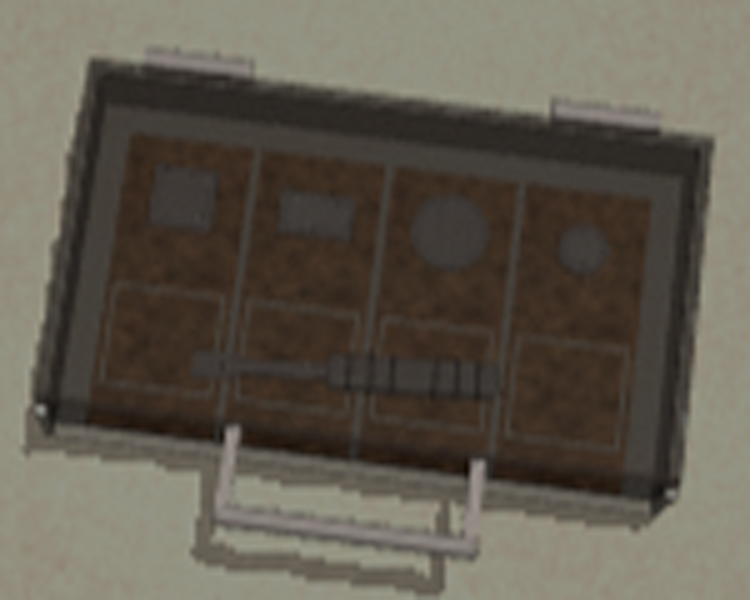

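View pics/t_l.png

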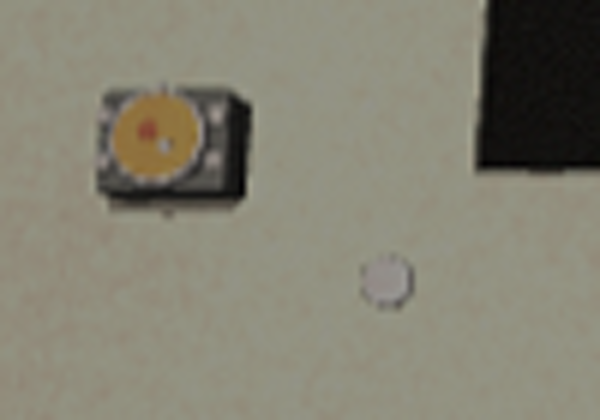

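View pics/t_r.png

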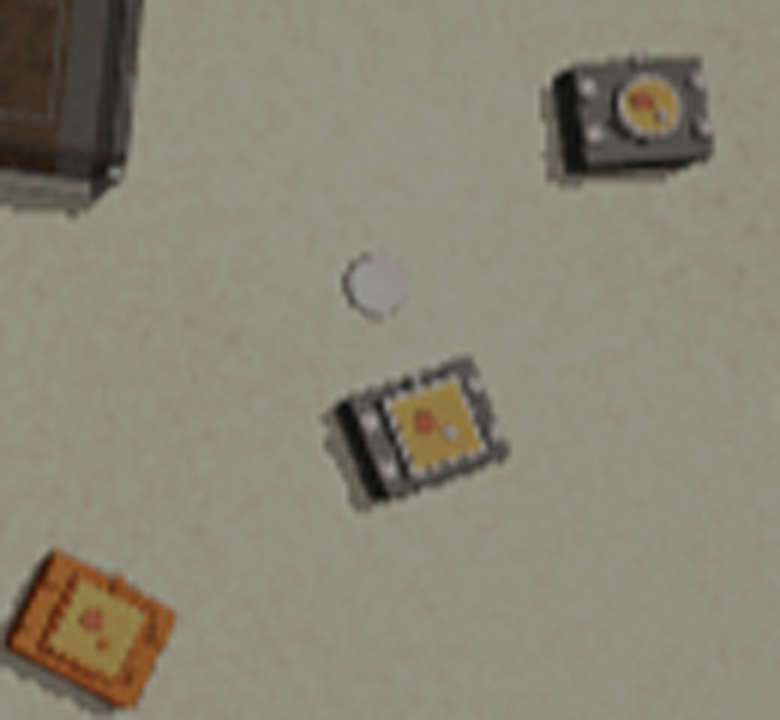

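View pics/s_bay.png

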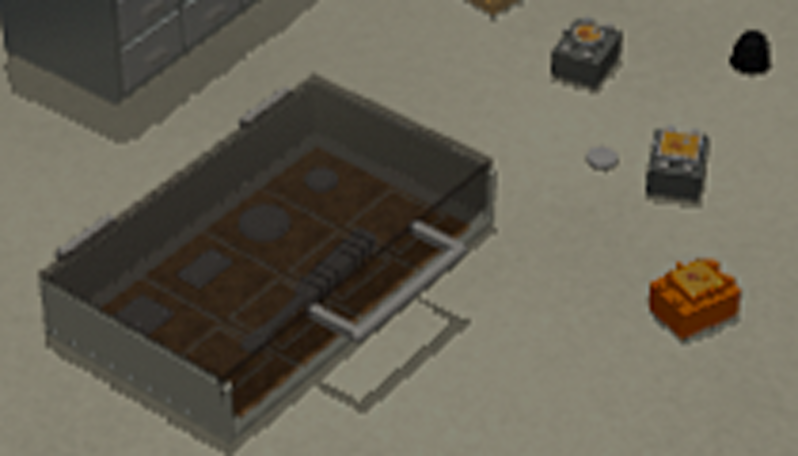

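Run:
```python
from h import *
L=tri((308.6,263.2),(328.2,251.8));R=tri((359.4,269.6),(356.6,229.5));print(L,R)
T=lambda x,y:(265+x/5,160+y/5)
S=lambda x,y:(235+x/3.8,165+y/3.8)
# bay corners: rear-left top, rear-right top
print('rearL',tri(T(92,64),S(42,277)),'rearR',tri(T(712,137),S(313,76)))
print('rear z50',onz('top',T(92,64),50),onz('top',T(712,137),50))
print('front z50',onz('top',T(40,408),50),onz('top',T(670,492),50))
print('front tops tri',tri(T(40,410),S(230,378)),tri(T(670,492),S(493,163)))
for n,p in dict(sq=T(165,340),ob=T(300,357),lr=T(432,373),sr=T(569,393)).items(): print(n,onz('top',p,7))
for n,p in dict(bl=T(195,362),hl=T(332,370),hr=T(495,378)).items(): print(n,onz('top',p,15))
# mat corner
print('mat corners top z3')
for p in [(206,161),(238,161),(234,248),(200,248)]: print(onz('top',p,3).round(1))
L,R=L[0],R[0];print(np.degrees(np.arctan2(-(L-R)[0],(L-R)[1])))
```

```text
(array([461.86901629,  11.40106788,  57.37972012]), np.float64(2.9809821101848164)) (array([ 457.45775026, -102.01571472,   55.41611634]), np.float64(0.6496174504090044))
rearL (array([667.18619669,  91.06122747,  50.88269691]), np.float64(0.01982308376144587)) rearR (array([ 659.27621732, -197.19494728,   52.08208351]), np.float64(0.8677666744526793))
rear z50 [667.53220934  91.17138452  50.        ] [ 660.46714296 -197.39385195   50.        ]
front z50 [502.66453186  95.4601925   50.        ] [ 492.45475547 -187.97922659   50.        ]
front tops tri (array([500.53926147,  94.63235044,  55.65417623]), np.float64(0.06829413136579354)) (array([ 490.62257865, -187.09528699,   56.68650266]), np.float64(1.1126584767997212))
sq [550.15999297  46.09675368   7.        ]
ob [548.25983996 -18.0518083    7.        ]
lr [546.70760262 -80.54715788   7.        ]
sr [ 543.47058975 -145.31994757    7.        ]
bl [539.03335399  30.45331133  15.        ]
hl [541.55462116 -33.55121264  15.        ]
hr [ 545.27468469 -109.52547791   15.        ]
mat corners top z3
[697.1 289.    3. ]
[704.9 211.    3. ]
[488.2 190.4   3. ]
[480.3 269.6   3. ]
-2.227356363584468
```

```bash
cat >> h.py <<'E'
from scipy.spatial.transform import Rotation as Rn
def st():
    s=arm.get_state(); R=Rn.from_rotvec(s['orientation']).as_matrix()
    z=R[:,2]; yaw=np.degrees(np.arctan2(z[1],z[0]))
    print('t',round(s['time_s'],2),'tcp',s['tool_pos'].round(1),'jawyaw',round(yaw,2),'ydir',R[:,1].round(3),'F',s['contact_force'].round(1),'w',round(s['gripper_width'],3),'q',s['qpos'].round(2)); return s,R
E
python3 -c "
from h import *
st()"
```

```text
t 1.4 tcp [ 243.8 -520.7  231.3] jawyaw -64.91 ydir [-0.  0. -1.] F [ 0.7  0.5 -0.8] w 1.001 q [ 1.09  0.71 -0.03  1.48  0.02  0.95 -0.08]
```

>>> send_rows(
  targets=[
    [[0.0144,0.0317,-0.004,0,0,4.21,0.03],[0.0144,0.0317,-0.004,0,0,4.21,0.03],[0.0144,0.0317,-0.004,0,0,4.21,0.03],[0.0144,0.0317,-0.004,0,0,4.21,0.03],[0.0144,0.0317,-0.004,0,0,4.21,0.03]],
  ],
  force=25,
)

```text
time_s: 1.9
tool_pos: [316.2, -361.0, 211.3]
orientation: [-0.746, 1.745, -1.745]
contact_force: [1.5, 0.5, 0.2]
gripper_width: 0.348
```

>>> send_rows(
  targets=[
    [[0.0144,0.0317,-0.007,0,0,4.21,0.03],[0.0144,0.0317,-0.007,0,0,4.21,0.03],[0.0144,0.0317,-0.007,0,0,4.21,0.03],[0.0144,0.0317,-0.007,0,0,4.21,0.03],[0.0144,0.0317,-0.007,0,0,4.21,0.03]],
  ],
)

```text
time_s: 2.4
tool_pos: [388.3, -202.5, 176.1]
orientation: [-0.995, 1.494, -1.494]
contact_force: [0.3, -0.3, -0.4]
gripper_width: 0.352
```

>>> send_rows(
  targets=[
    [[0.0144,0.0317,-0.007,0,0,4.21,0.03],[0.0144,0.0317,-0.007,0,0,4.21,0.03],[0.0144,0.0317,-0.007,0,0,4.21,0.03],[0.0144,0.0317,-0.007,0,0,4.21,0.03],[0,0,0,0,0,0,0.03]],
  ],
)

```text
time_s: 2.9
tool_pos: [446.8, -72.9, 147.7]
orientation: [-1.161, 1.28, -1.278]
contact_force: [-0.3, -0.7, -0.1]
gripper_width: 0.351
```

```bash
python3 -c "
from h import *
s,R=st()
t=cap('top','t1.png');q=cap('side','s1.png')
crop(t,265,415,160,310,'t1c.png',4);crop(q,235,445,115,285,'s1c.png',3.8)
print(proj('top',s['tool_pos']),proj('side',s['tool_pos']))"
```

```text
t 2.9 tcp [446.8 -72.9 147.7] jawyaw -5.51 ydir [ 0.     0.002 -1.   ] F [-0.3 -0.7 -0.1] w 0.351 q [ 0.19  0.68 -0.18  2.02  0.24  0.47 -0.26]
[348.78886414 266.47630824] [354.42322579 208.79352202]
```

View pics/t1c.png

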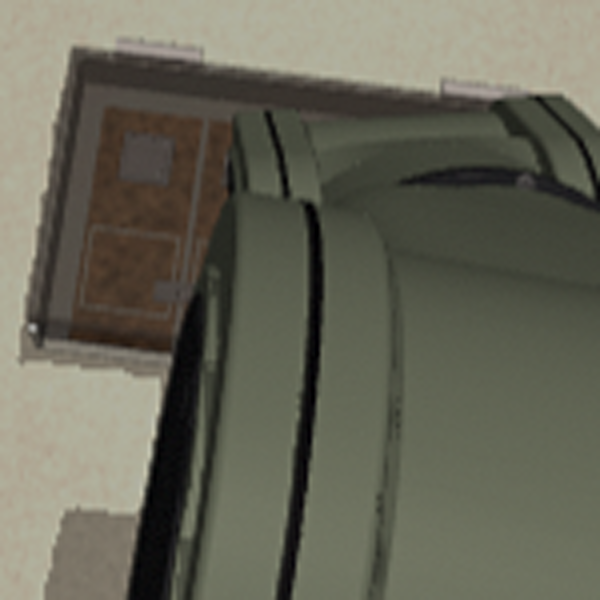

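View pics/s1c.png

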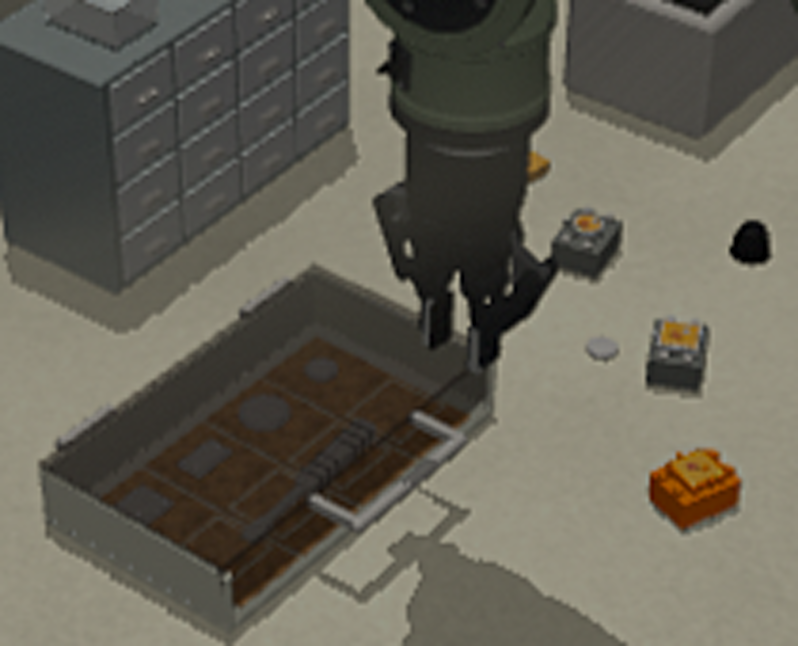

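>>> send_rows(
  targets=[
    [[0.0045,0.0092,-0.015,0,0,1.25,0.03],[0.0045,0.0092,-0.015,0,0,1.25,0.03],[0.004,0.0092,-0.015,0,0,1.25,0.03],[0,0,-0.02,0,0,0,0.03],[0,0,-0.015,0,0,0,0.03]],
  ],
)

```text
time_s: 3.5
tool_pos: [458.1, -50.3, 67.6]
orientation: [-1.19, 1.239, -1.239]
contact_force: [0.6, -0.1, 0.2]
gripper_width: 0.348
```

```bash
python3 -c "
from h import *
s,R=st()
q=cap('side','s2.png')
crop(q,285,405,185,275,'s2c.png',6)"
```

```text
t 3.5 tcp [458.1 -50.3  67.6] jawyaw -2.33 ydir [-0. -0. -1.] F [ 0.6 -0.1  0.2] w 0.348 q [ 0.1   0.85 -0.1   2.05  0.3   0.26 -0.3 ]
```

View pics/s2c.png

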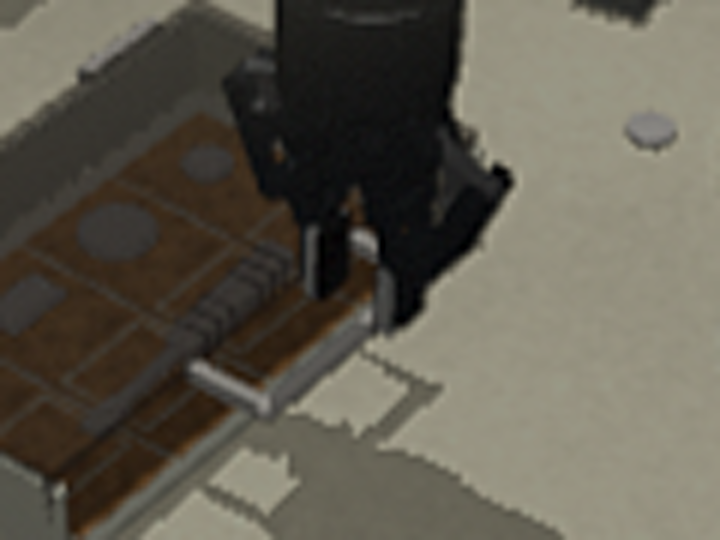

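>>> send_rows(
  targets=[
    [[0.001,0.003,-0.008,0,0,0,0.03],[0,0,-0.008,0,0,0,0.03],[0,0,-0.008,0,0,0,0.03],[0,0,-0.006,0,0,0,0.03],[0,0,0,0,0,0,0.03]],
  ],
  force=20,
)

```text
time_s: 4.05
tool_pos: [459.1, -46.4, 37.7]
orientation: [-1.191, 1.238, -1.237]
contact_force: [-0.3, -0.4, 0.7]
gripper_width: 0.35
```

>>> send_rows(
  targets=[
    [[0,0,0,0,0,0,0.02],[0,0,0,0,0,0,0.013],[0,0,0,0,0,0,0.0],[0,0,0,0,0,0,0.0],[0,0,0,0,0,0,0.0]],
  ],
  force=20,
)

```text
time_s: 4.55
tool_pos: [459.9, -46.4, 38.5]
orientation: [-1.19, 1.237, -1.238]
contact_force: [4.9, -0.7, 0.9]
gripper_width: 0.099
```

```bash
python3 -c "
from h import *
s,R=st()
q=cap('side','s3.png')
crop(q,285,405,185,275,'s3c.png',6)"
```

```text
t 4.55 tcp [459.9 -46.4  38.5] jawyaw -2.23 ydir [ 0.001  0.    -1.   ] F [ 4.9 -0.7  0.9] w 0.099 q [ 0.07  0.91 -0.07  2.06  0.31  0.18 -0.32]
```

View pics/s3c.png

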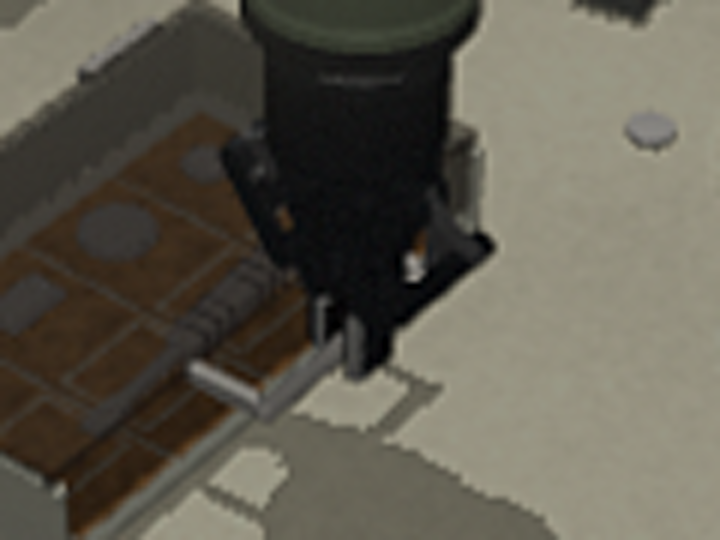

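```bash
python3 -c "
import numpy as np
R=205;th=0.02
for k in range(11):
    t2=th+0.165; dx=R*(np.cos(th)-np.cos(t2));dz=R*(np.sin(t2)-np.sin(th))
    print(k,round(t2,3),np.round([dx*.9994/5,-dx*.033/5,dz/5],2)); th=t2
"
```

```text
0 0.185 [ 0.69 -0.02  6.72]
1 0.35 [ 1.79 -0.06  6.52]
2 0.515 [ 2.83 -0.09  6.14]
3 0.68 [ 3.8  -0.13  5.59]
4 0.845 [ 4.66 -0.15  4.89]
5 1.01 [ 5.4  -0.18  4.05]
6 1.175 [ 6.   -0.2   3.11]
7 1.34 [ 6.42 -0.21  2.08]
8 1.505 [ 6.68 -0.22  1.  ]
9 1.67 [ 6.75 -0.22 -0.11]
10 1.835 [ 6.64 -0.22 -1.22]
```

>>> send_rows(
  targets=[
    [[0.0002,0,0.003,0,0,0,0],[0.0005,0,0.006,0,0,0,0],[0.0007,0,0.0067,0,0,0,0],[0.001,0,0.0067,0,0,0,0],[0.0012,0,0.0067,0,0,0,0]],
  ],
)

```text
time_s: 5.1
tool_pos: [462.3, -46.4, 67.8]
orientation: [-1.192, 1.239, -1.237]
contact_force: [-0.8, -0.9, -5.3]
gripper_width: 0.107
```

```bash
python3 -c "
from h import *
s,R=st()
q=cap('side','s4.png')
crop(q,235,405,145,285,'s4c.png',4.5)"
```

```text
t 5.1 tcp [462.3 -46.4  67.8] jawyaw -2.23 ydir [-0.002 -0.    -1.   ] F [-0.8 -0.9 -5.3] w 0.107 q [ 0.09  0.85 -0.11  2.04  0.3   0.27 -0.31]
```

View pics/s4c.png

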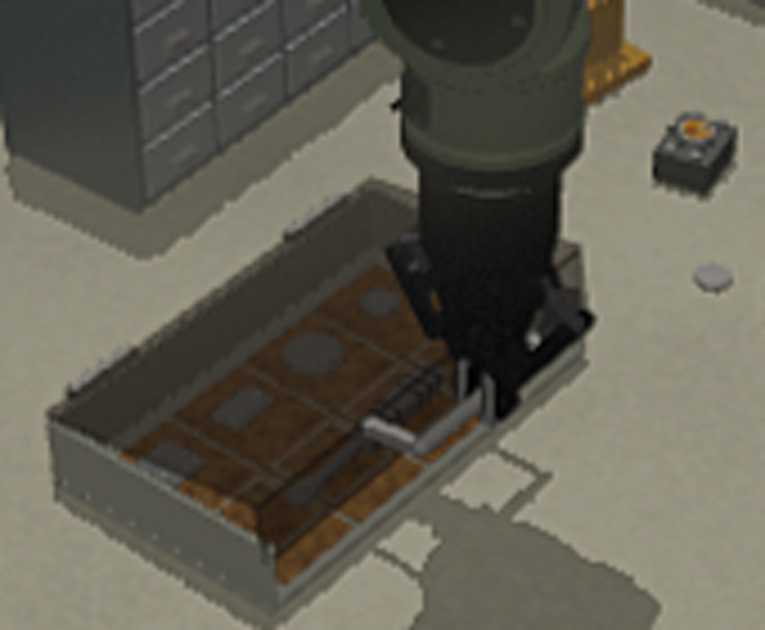

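>>> send_rows(
  targets=[
    [[0.0014,0,0.0066,0,0,0,0],[0.0015,0,0.0066,0,0,0,0],[0.0017,-0.0001,0.0065,0,0,0,0],[0.0019,-0.0001,0.0065,0,0,0,0],[0.0021,-0.0001,0.0064,0,0,0,0]],
  ],
)

```text
time_s: 5.65
tool_pos: [469.9, -46.7, 100.2]
orientation: [-1.194, 1.241, -1.236]
contact_force: [-10.6, -0.4, -1.4]
gripper_width: 0.105
```

>>> send_rows(
  targets=[
    [[0.0024,-0.0001,0.0063,0,0,0,0],[0.0026,-0.0001,0.0062,0,0,0,0],[0.0028,-0.0001,0.0061,0,0,0,0],[0.003,-0.0001,0.006,0,0,0,0],[0.0032,-0.0001,0.0059,0,0,0,0]],
  ],
)

```text
time_s: 6.15
tool_pos: [482.1, -47.2, 130.5]
orientation: [-1.197, 1.243, -1.234]
contact_force: [-21.5, 1.1, 5.0]
gripper_width: 0.106
```

```bash
python3 -c "
from h import *
s,R=st()"
```

```text
t 6.15 tcp [482.1 -47.2 130.5] jawyaw -2.22 ydir [-0.008 -0.    -1.   ] F [-21.5   1.1   5. ] w 0.106 q [ 0.13  0.74 -0.18  1.92  0.25  0.51 -0.26]
```

```bash
python3 -c "
import numpy as np
R=205;th=0.465
for k in range(42):
    t2=th+0.033; dx=R*(np.cos(th)-np.cos(t2));dz=R*(np.sin(t2)-np.sin(th))
    print(k,round(t2,3),np.round([dx*.9994,-dx*.033,dz],1)); th=t2
"
```

```text
0 0.498 [ 3.1 -0.1  6. ]
1 0.531 [ 3.3 -0.1  5.9]
2 0.564 [ 3.5 -0.1  5.8]
3 0.597 [ 3.7 -0.1  5.7]
4 0.63 [ 3.9 -0.1  5.5]
5 0.663 [ 4.1 -0.1  5.4]
6 0.696 [ 4.2 -0.1  5.3]
7 0.729 [ 4.4 -0.1  5.1]
8 0.762 [ 4.6 -0.2  5. ]
9 0.795 [ 4.7 -0.2  4.8]
10 0.828 [ 4.9 -0.2  4.7]
11 0.861 [ 5.1 -0.2  4.5]
12 0.894 [ 5.2 -0.2  4.3]
13 0.927 [ 5.3 -0.2  4.1]
14 0.96 [ 5.5 -0.2  4. ]
15 0.993 [ 5.6 -0.2  3.8]
16 1.026 [ 5.7 -0.2  3.6]
17 1.059 [ 5.8 -0.2  3.4]
18 1.092 [ 5.9 -0.2  3.2]
19 1.125 [ 6.1 -0.2  3. ]
20 1.158 [ 6.1 -0.2  2.8]
21 1.191 [ 6.2 -0.2  2.6]
22 1.224 [ 6.3 -0.2  2.4]
23 1.257 [ 6.4 -0.2  2.2]
24 1.29 [ 6.5 -0.2  2. ]
25 1.323 [ 6.5 -0.2  1.8]
26 1.356 [ 6.6 -0.2  1.6]
27 1.389 [ 6.6 -0.2  1.3]
28 1.422 [ 6.7 -0.2  1.1]
29 1.455 [ 6.7 -0.2  0.9]
30 1.488 [ 6.7 -0.2  0.7]
31 1.521 [ 6.7 -0.2  0.4]
32 1.554 [ 6.8 -0.2  0.2]
33 1.587 [ 6.8 -0.2  0. ]
34 1.62 [ 6.8 -0.2 -0.2]
35 1.653 [ 6.7 -0.2 -0.4]
36 1.686 [ 6.7 -0.2 -0.7]
37 1.719 [ 6.7 -0.2 -0.9]
38 1.752 [ 6.7 -0.2 -1.1]
39 1.785 [ 6.6 -0.2 -1.3]
40 1.818 [ 6.6 -0.2 -1.5]
41 1.851 [ 6.5 -0.2 -1.8]
```

>>> send_rows(
  targets=[
    [[-0.0015,0,0.0015,0,0,0,0],[-0.0015,0,-0.0005,0,0,0,0],[0.0025,-0.0001,0.005,0,0,0,0],[0.0032,-0.0001,0.006,0,0,0,0],[0.0034,-0.0001,0.0059,0,0,0,0]],
  ],
)

```text
time_s: 6.65
tool_pos: [492.1, -47.5, 148.9]
orientation: [-1.19, 1.238, -1.238]
contact_force: [2.1, -3.0, -7.5]
gripper_width: 0.108
```

>>> send_rows(
  targets=[
    [[0.0036,-0.0001,0.0057,0,0,0,0],[0.0038,-0.0001,0.0055,0,0,0,0],[0.004,-0.0001,0.0054,0,0,0,0],[0.0042,-0.0001,0.0053,0,0,0,0],[0.0044,-0.0001,0.0051,0,0,0,0]],
  ],
)

```text
time_s: 7.15
tool_pos: [511.8, -48.2, 175.8]
orientation: [-1.191, 1.238, -1.238]
contact_force: [0.5, -4.2, -6.5]
gripper_width: 0.104
```

>>> send_rows(
  targets=[
    [[0.0046,-0.0002,0.005,0,0,0,0],[0.0047,-0.0002,0.0048,0,0,0,0],[0.0049,-0.0002,0.0047,0,0,0,0],[0.0051,-0.0002,0.0045,0,0,0,0],[0.0052,-0.0002,0.0043,0,0,0,0]],
  ],
)

```text
time_s: 7.65
tool_pos: [535.6, -49.0, 199.1]
orientation: [-1.192, 1.239, -1.237]
contact_force: [-7.7, -3.5, 0.8]
gripper_width: 0.107
```

>>> send_rows(
  targets=[
    [[0.0052,-0.0002,0.0042,0,0,0,0],[0.0054,-0.0002,0.0041,0,0,0,0],[0.0055,-0.0002,0.0039,0,0,0,0],[0.0057,-0.0002,0.0037,0,0,0,0],[0.0058,-0.0002,0.0035,0,0,0,0]],
  ],
)

```text
time_s: 8.15
tool_pos: [563.3, -50.0, 218.8]
orientation: [-1.192, 1.239, -1.237]
contact_force: [-8.7, -4.0, 6.0]
gripper_width: 0.11
```

>>> send_rows(
  targets=[
    [[0.0059,-0.0002,0.0033,0,0,0,0],[0.006,-0.0002,0.0031,0,0,0,0],[0.0061,-0.0002,0.0029,0,0,0,0],[0.0062,-0.0002,0.0027,0,0,0,0],[0.0063,-0.0002,0.0025,0,0,0,0]],
  ],
)

```text
time_s: 8.65
tool_pos: [594.2, -51.0, 233.4]
orientation: [-1.191, 1.238, -1.237]
contact_force: [-7.0, -3.0, 4.4]
gripper_width: 0.106
```

```bash
python3 -c "
from h import *
s,R=st()
q=cap('side','s5.png')
crop(q,235,405,125,285,'s5c.png',4)"
```

```text
t 8.65 tcp [594.2 -51.  233.4] jawyaw -2.22 ydir [-0.001 -0.    -1.   ] F [-7.  -3.   4.4] w 0.106 q [ 0.14  0.74 -0.24  1.39  0.19  1.03 -0.17]
```

View pics/s5c.png

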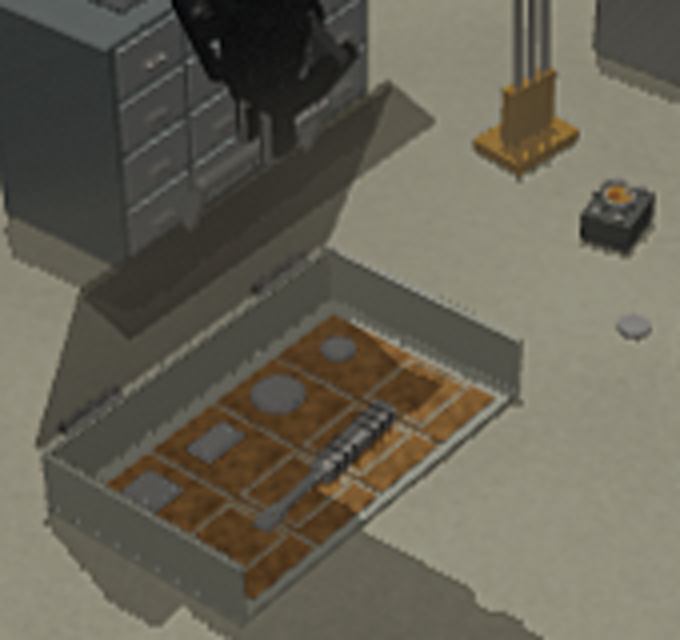

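>>> send_rows(
  targets=[
    [[0.0064,-0.0002,0.0022,0,0,0,0],[0.0065,-0.0002,0.002,0,0,0,0],[0.0065,-0.0002,0.0018,0,0,0,0],[0.0066,-0.0002,0.0016,0,0,0,0],[0.0066,-0.0002,0.0013,0,0,0,0]],
  ],
)

```text
time_s: 9.2
tool_pos: [627.0, -52.0, 242.3]
orientation: [-1.191, 1.238, -1.238]
contact_force: [-4.6, -3.0, 2.5]
gripper_width: 0.101
```

>>> send_rows(
  targets=[
    [[0.0067,-0.0002,0.001,0,0,0,0],[0.0067,-0.0002,0.0008,0,0,0,0],[0.0067,-0.0002,0.0006,0,0,0,0],[0.0067,-0.0002,0.0003,0,0,0,0],[0.0067,-0.0002,0.0001,0,0,0,0]],
  ],
)

```text
time_s: 9.7
tool_pos: [660.7, -53.0, 245.2]
orientation: [-1.19, 1.238, -1.238]
contact_force: [-5.5, -4.3, 4.7]
gripper_width: 0.106
```

>>> send_rows(
  targets=[
    [[0.0067,-0.0002,0,0,0,0,0],[0.0067,-0.0002,-0.0002,0,0,0,0],[0.0067,-0.0002,-0.0004,0,0,0,0],[0.0067,-0.0002,-0.0006,0,0,0,0],[0.0066,-0.0002,-0.0008,0,0,0,0]],
  ],
)

```text
time_s: 10.2
tool_pos: [694.1, -54.1, 243.1]
orientation: [-1.19, 1.238, -1.238]
contact_force: [-3.5, -3.2, 3.6]
gripper_width: 0.106
```

>>> send_rows(
  targets=[
    [[0.005,-0.0002,-0.0008,0,0,0,0],[0.004,-0.0001,-0.0007,0,0,0,0],[0.003,-0.0001,-0.0006,0,0,0,0],[0.002,-0.0001,-0.0004,0,0,0,0],[0.002,-0.0001,-0.0004,0,0,0,0]],
  ],
)

```text
time_s: 10.7
tool_pos: [710.0, -54.6, 239.8]
orientation: [-1.19, 1.238, -1.238]
contact_force: [-2.2, -3.3, 5.0]
gripper_width: 0.106
```

>>> send_rows(
  targets=[
    [[0.0015,0,-0.0003,0,0,0,0],[0.0015,0,-0.0003,0,0,0,0],[0,0,0,0,0,0,0]],
  ],
)

```text
time_s: 11.0
tool_pos: [711.6, -54.6, 239.4]
orientation: [-1.193, 1.24, -1.236]
contact_force: [-18.7, -4.0, 13.7]
gripper_width: 0.105
```

>>> send_rows(
  targets=[
    [[-0.0008,0,0,0,0,0,0],[0,0,0,0,0,0,0.02],[0,0,0,0,0,0,0.026],[0,0,0,0,0,0,0.03],[0,0,0.004,0,0,0,0.03]],
  ],
)

```text
time_s: 11.5
tool_pos: [711.9, -54.3, 242.3]
orientation: [-1.191, 1.238, -1.237]
contact_force: [-0.4, -0.2, -0.3]
gripper_width: 0.351
```

>>> send_rows(
  targets=[
    [[0,0,0.015,0,0,0,0.03],[0,0,0.02,0,0,0,0.03],[0,0,0.02,0,0,0,0.03],[-0.03,0,0.01,0,0,0,0.03],[-0.04,0,0,0,0,0,0.03]],
  ],
)

```text
time_s: 12.0
tool_pos: [649.3, -54.2, 308.8]
orientation: [-1.188, 1.236, -1.238]
contact_force: [1.5, -0.4, -1.0]
gripper_width: 0.353
```

```bash
python3 -c "
from h import *
s,R=st()
t=cap('top','t6.png');q=cap('side','s6.png')
crop(t,220,420,140,290,'t6c.png',4);crop(q,215,425,95,285,'s6c.png',3.1)"
```

```text
t 12.0 tcp [649.3 -54.2 308.8] jawyaw -2.22 ydir [ 0.002  0.    -1.   ] F [ 1.5 -0.4 -1. ] w 0.353 q [ 0.12  0.79 -0.23  1.01  0.17  1.36 -0.12]
```

View pics/t6c.png

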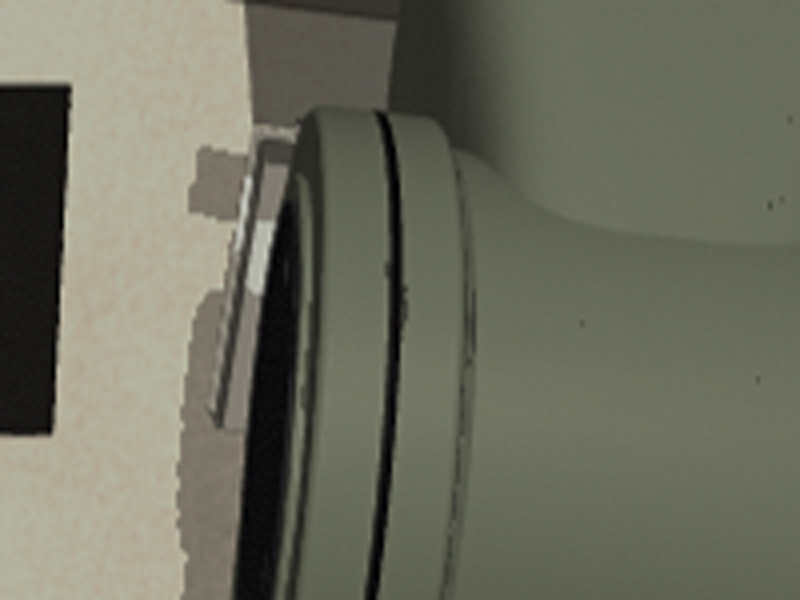

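View pics/s6c.png

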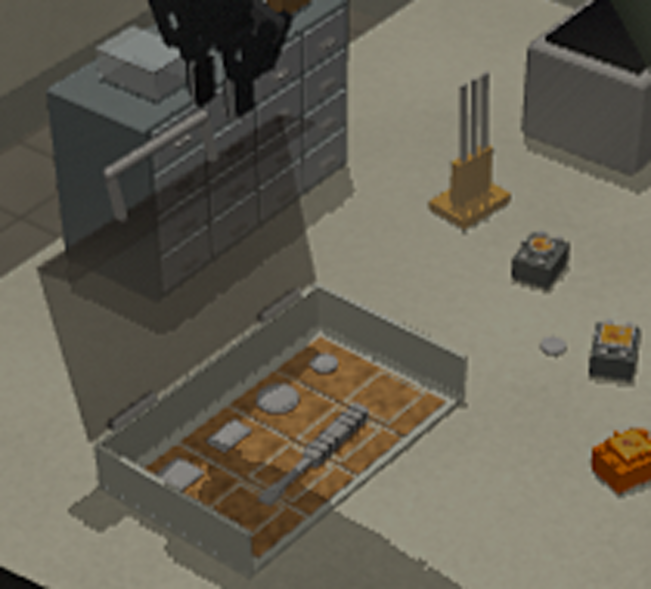

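>>> send_rows(
  targets=[
    [[-0.04,0.02,0,0,0,0,0.04],[-0.03,0.035,0,0,0,0,0.04],[-0.03,0.035,0,0,0,0,0.04],[-0.03,0.035,0,0,0,0,0.04],[-0.03,0.035,0,0,0,0,0.04]],
  ],
)

```text
time_s: 12.6
tool_pos: [491.5, 105.5, 308.5]
orientation: [-1.189, 1.237, -1.238]
contact_force: [1.5, 1.7, -0.1]
gripper_width: 0.467
```

>>> send_rows(
  targets=[
    [[-0.025,0.035,0,0,0,0,0.04],[-0.02,0.04,0,0,0,0,0.04],[-0.02,0.04,0,0,0,0,0.04],[-0.01,0.04,0,0,0,0,0.04],[-0.01,0.04,0,0,0,0,0.04]],
  ],
)

```text
time_s: 13.1
tool_pos: [407.0, 301.2, 308.6]
orientation: [-1.189, 1.237, -1.237]
contact_force: [1.8, -0.1, -0.1]
gripper_width: 0.469
```

```bash
python3 -c "
from h import *
s,R=st()
t=cap('top','t7.png');q=cap('side','s7.png')
crop(t,265,415,160,280,'t7c.png',5.3);cv2.imwrite('pics/t7b.png',t)
for n in ['bay','opener','mat_large_round','mat_small_round','mat_square','mat_oblong']:
  for c in ('top','side'):
    print(n,c,[(np.round(d['at'],1).tolist(),round(d['confidence'],2)) for d in arm.spot_point(n,c)[:3]])
"
```

```text
t 13.1 tcp [407.  301.2 308.6] jawyaw -2.2 ydir [ 0.001  0.001 -1.   ] F [ 1.8 -0.1 -0.1] w 0.469 q [-0.56  0.52 -0.25  1.59  0.14  1.05 -0.89]
bay top [([339.1, 223.0], 0.91)]
bay side [([308.8, 236.5], 0.85)]
opener top [([346.9, 234.2], 0.67)]
opener side [([339.3, 225.9], 0.38)]
mat_large_round top [([353.3, 233.6], 0.93), ([345.1, 232.4], 0.61)]
mat_large_round side [([320.0, 233.7], 0.98), ([392.8, 209.1], 0.24)]
mat_small_round top [([378.3, 237.2], 0.59), ([355.4, 117.5], 0.35)]
mat_small_round side [([337.1, 223.1], 0.96), ([410.5, 206.7], 0.71), ([326.1, 236.6], 0.21)]
mat_square top [([298.0, 229.7], 0.79)]
mat_square side [([296.5, 261.6], 0.8)]
mat_oblong top [([321.4, 231.9], 0.65), ([340.8, 222.6], 0.3)]
mat_oblong side [([309.1, 247.2], 0.9), ([169.0, 350.5], 0.72)]
```

View pics/t7c.png

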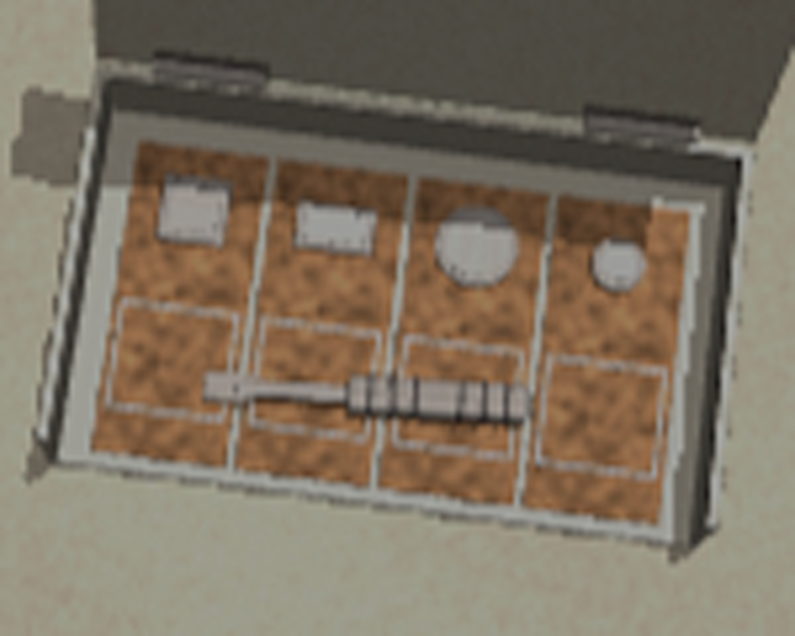

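View pics/t7.png

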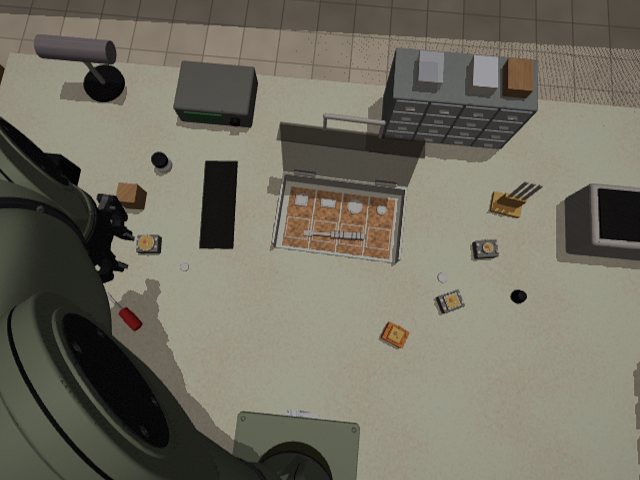

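Run:
```python
from h import *
T=lambda x,y:(265+x/5.3,160+y/5.3)
q=cv2.imread('pics/s7.png'); crop(q,240,370,190,285,'s7c.png',6)
ps=[]
for n,p in dict(sq=(173.75,360.5),ob=(314.75,378.75),lr=(459.25,397.75),sr=(602,415.75)).items():
    w=onz('top',T(*p),7); ps.append(w); print(n,w.round(1), 'side proj',((proj('side',w)-[240,190])*6).round(0))
ps=np.array(ps); y=np.polyfit(np.arange(4),ps[:,:2],1);print(y, np.degrees(np.arctan2(-y[0,0],y[0,1]))+180)
for n,p in dict(tip=(205,385),hl=(349,395),hr=(528,402)).items():
    w=onz('top',T(*p),14);print(n,w.round(1),((proj('side',w)-[240,190])*6).round(0))
```

```text
sq [550.1  46.6   7. ] side proj [318. 419.]
ob [548.  -16.6   7. ] side proj [413. 341.]
lr [545.7 -81.2   7. ] side proj [507. 266.]
sr [ 543.8 -144.8    7. ] side proj [594. 195.]
[[ -2.10776408 -63.87711451]
 [550.04068544  46.80481887]] 358.11008708082943
tip [538.6  31.2  14. ] [361. 398.]
hl [540.4 -32.4  14. ] [449. 317.]
hr [ 545.1 -111.1   14. ] [548. 220.]
```

View pics/s7c.png

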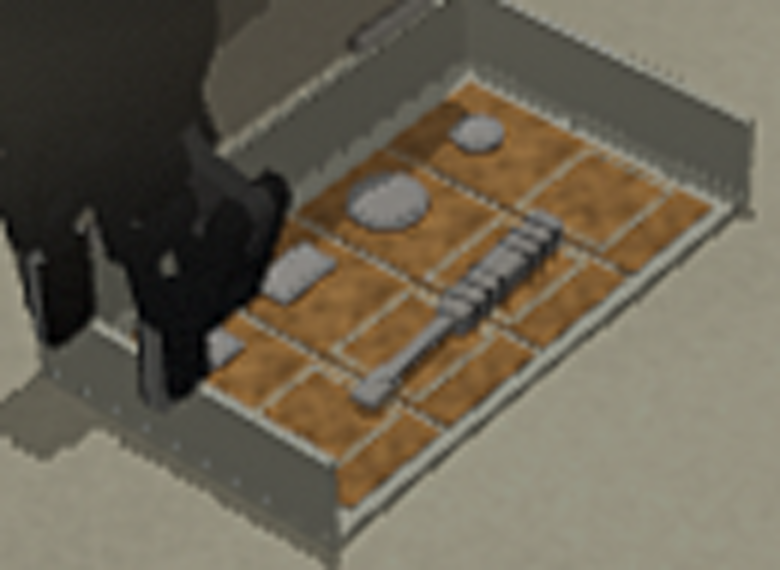

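Run:
```python
from h import *
t=cv2.imread('pics/t7.png')
m=(t[150:260,190:250].max(2)<50).astype(np.uint8)
cs,_=cv2.findContours(m,cv2.RETR_EXTERNAL,cv2.CHAIN_APPROX_NONE)
c=max(cs,key=cv2.contourArea)
w=np.array([onz('top',p+[190,150],3)[:2] for p in c[:,0].astype(float)],np.float32)
print(cv2.minAreaRect(w))
```

```text
((592.4215698242188, 242.3205108642578), (217.30213928222656, 78.51335144042969), 5.027092456817627)
```

>>> send_rows(
  targets=[
    [[0.0136,-0.037,-0.01,0,0,0.48,0.04],[0.0136,-0.037,-0.01,0,0,0.48,0.04],[0.0136,-0.037,-0.01,0,0,0.48,0.04],[0.0136,-0.037,-0.01,0,0,0.48,0.04],[0.0136,-0.037,-0.01,0,0,0.48,0.04]],
  ],
)

```text
time_s: 14.3
tool_pos: [475.8, 112.5, 257.7]
orientation: [-1.211, 1.206, -1.207]
contact_force: [1.8, 0.3, 0.3]
gripper_width: 0.472
```

>>> send_rows(
  targets=[
    [[0.0136,-0.037,-0.02,0,0,0.48,0.04],[0.0136,-0.037,-0.02,0,0,0.48,0.04],[0.0136,-0.037,-0.02,0,0,0.48,0.04],[0.0136,-0.037,-0.02,0,0,0.48,0.04],[0.0136,-0.037,-0.02,0,0,0.48,0.04]],
  ],
)

```text
time_s: 14.8
tool_pos: [543.8, -72.6, 157.2]
orientation: [-1.23, 1.176, -1.176]
contact_force: [1.8, 0.4, 0.8]
gripper_width: 0.468
```

>>> send_rows(
  targets=[
    [[0,0,-0.03,0,0,0,0.04],[0,0,-0.03,0,0,0,0.04],[0,0,-0.01,0,0,0,0.04],[0,0,0,0,0,0,0.04]],
  ],
)

```text
time_s: 15.2
tool_pos: [543.0, -70.7, 87.4]
orientation: [-1.231, 1.177, -1.175]
contact_force: [0.0, -0.4, 1.3]
gripper_width: 0.468
```

```bash
python3 -c "
from h import *
s,R=st()
q=cap('side','s8.png')
crop(q,270,390,165,265,'s8c.png',6)
"
```

```text
t 15.2 tcp [543.  -70.7  87.4] jawyaw 2.6 ydir [-0.002  0.    -1.   ] F [ 0.  -0.4  1.3] w 0.468 q [ 0.19  0.88 -0.22  1.73  0.32  0.57 -0.18]
```

View pics/s8c.png

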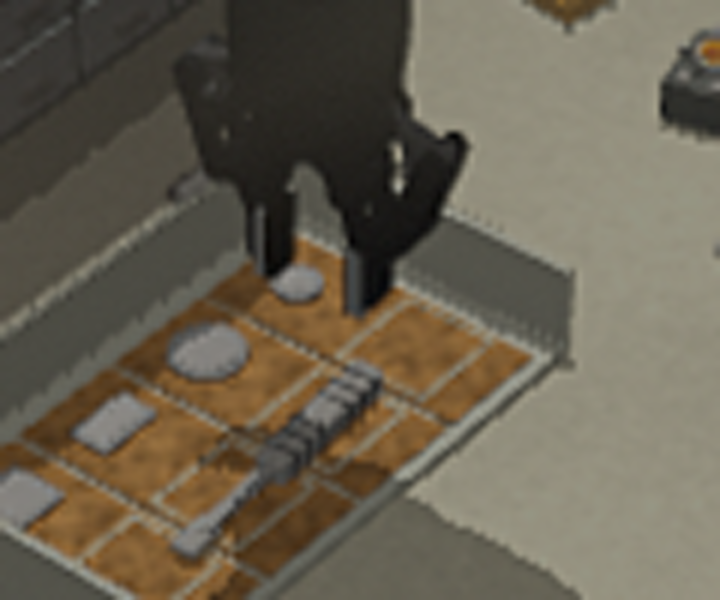

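>>> send_rows(
  targets=[
    [[0,0.001,-0.02,0,0,0,0.04],[0,0,-0.02,0,0,0,0.04],[0,0,-0.02,0,0,0,0.04],[0,0,-0.012,0,0,0,0.04],[0,0,-0.004,0,0,0,0.035]],
  ],
)

```text
time_s: 15.75
tool_pos: [543.6, -69.8, 12.1]
orientation: [-1.23, 1.176, -1.176]
contact_force: [-0.3, -0.5, -0.1]
gripper_width: 0.407
```

>>> send_rows(
  targets=[
    [[0,0,0,0,0,0,0.03],[0,0,0,0,0,0,0.02],[0,0,0,0,0,0,0.01],[0,0,0,0,0,0,0.008],[0,0,0,0,0,0,0.008]],
  ],
  force=40,
)

```text
time_s: 16.25
tool_pos: [543.8, -70.0, 13.1]
orientation: [-1.229, 1.175, -1.177]
contact_force: [-0.8, 0.9, 9.0]
gripper_width: 0.172
```

>>> send_rows(
  targets=[
    [[0,0,0.005,0,0,0,0.008],[0,0,0.01,0,0,0,0.008],[0,0,0.015,0,0,0,0.008],[0,0,0.02,0,0,0,0.008],[0,0,0.02,0,0,0,0.008]],
  ],
)

```text
time_s: 16.75
tool_pos: [543.4, -69.9, 83.6]
orientation: [-1.23, 1.176, -1.176]
contact_force: [0.2, -0.5, -1.0]
gripper_width: 0.17
```

>>> send_rows(
  targets=[
    [[0,0,0.02,0,0,0,0.008],[0,0,0.005,0,0,0,0.008]],
  ],
)

```text
time_s: 16.95
tool_pos: [544.2, -70.0, 109.6]
orientation: [-1.228, 1.174, -1.178]
contact_force: [-0.3, -0.1, -1.4]
gripper_width: 0.168
```

```bash
python3 -c "
from h import *
s,R=st()
q=cap('side','s9.png')
crop(q,250,390,155,265,'s9c.png',5.5)
"
```

```text
t 16.95 tcp [544.2 -70.  109.6] jawyaw 2.57 ydir [ 0.003 -0.    -1.   ] F [-0.3 -0.1 -1.4] w 0.168 q [ 0.19  0.84 -0.24  1.72  0.31  0.61 -0.18]
```

View pics/s9c.png

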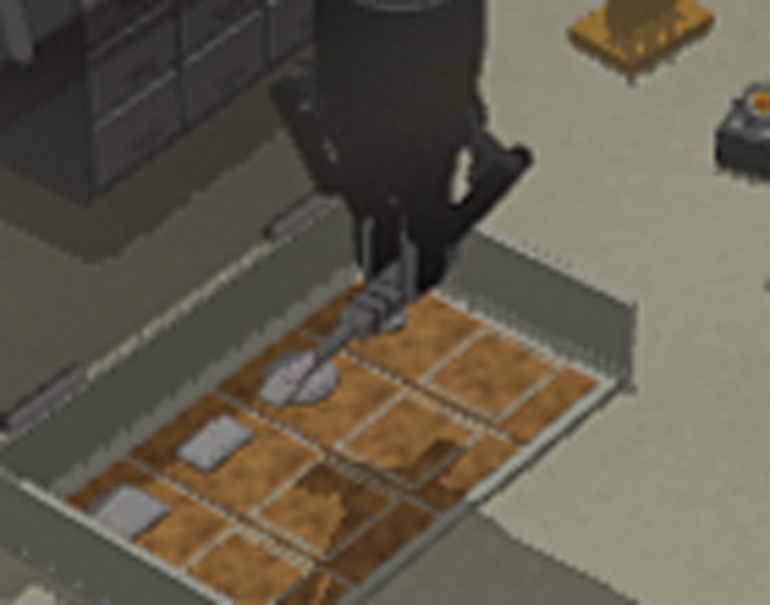

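>>> send_rows(
  targets=[
    [[0.003,0.026,0,0,0,-7.3,0.008],[0.003,0.026,0,0,0,-7.3,0.008],[0.003,0.026,0,0,0,-7.3,0.008],[0.003,0.026,0,0,0,-7.3,0.008],[0.003,0.026,0,0,0,-7.3,0.008]],
  ],
)

```text
time_s: 17.5
tool_pos: [558.2, 61.1, 106.5]
orientation: [-0.866, 1.634, -1.634]
contact_force: [-0.2, -0.1, -0.9]
gripper_width: 0.172
```

>>> send_rows(
  targets=[
    [[0.003,0.026,0,0,0,-7.3,0.008],[0.003,0.026,0,0,0,-7.3,0.008],[0.003,0.026,0,0,0,-7.3,0.008],[0.003,0.026,0,0,0,-7.3,0.008],[0.003,0.026,0,0,0,-7.3,0.008]],
  ],
)

```text
time_s: 18.0
tool_pos: [573.1, 191.2, 106.5]
orientation: [-0.347, 2.039, -2.039]
contact_force: [0.3, 0.6, -0.4]
gripper_width: 0.173
```

>>> send_rows(
  targets=[
    [[0.003,0.026,-0.01,0,0,-7.3,0.008],[0.002,0.025,-0.01,0,0,-7.3,0.008],[0,0,-0.02,0,0,0,0.008],[0,0,-0.01,0,0,0,0.008],[0,0,0,0,0,0,0.008]],
  ],
)

```text
time_s: 18.5
tool_pos: [577.7, 240.1, 55.6]
orientation: [-0.097, 2.177, -2.18]
contact_force: [0.9, -0.3, -0.4]
gripper_width: 0.173
```

```bash
python3 -c "
from h import *
s,R=st()
q=cap('side','s10.png')
crop(q,170,330,215,345,'s10c.png',4.8)
"
```

```text
t 18.5 tcp [577.7 240.1  55.6] jawyaw -85.02 ydir [-0.002 -0.001 -1.   ] F [ 0.9 -0.3 -0.4] w 0.173 q [-0.56  1.03  0.25  1.45 -0.33  0.71 -1.65]
```

View pics/s10c.png

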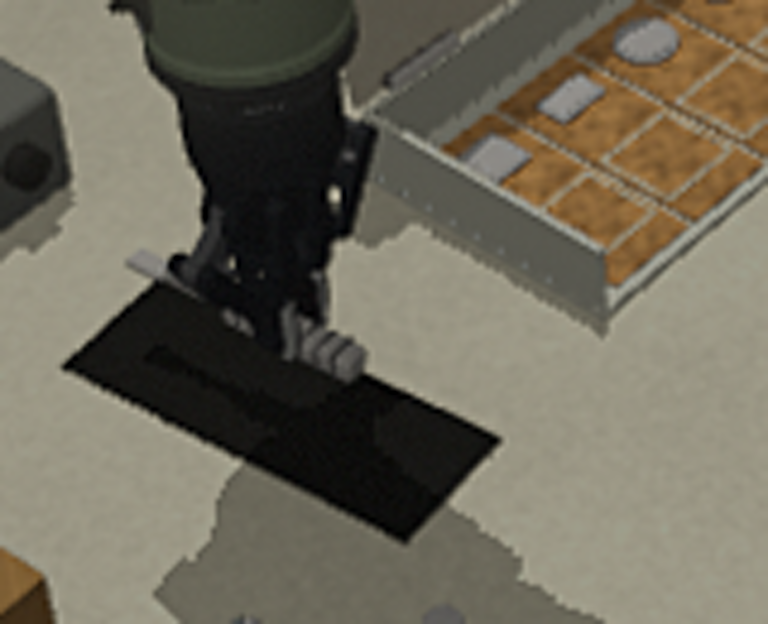

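>>> send_rows(
  targets=[
    [[0.001,0.001,-0.02,0,0,0,0.008],[0,0,-0.014,0,0,0,0.008],[0,0,-0.006,0,0,0,0.008],[0,0,-0.004,0,0,0,0.008],[0,0,-0.001,0,0,0,0.008]],
  ],
)

```text
time_s: 19.05
tool_pos: [579.5, 242.0, 12.1]
orientation: [-0.095, 2.177, -2.177]
contact_force: [-0.1, 0.0, -0.4]
gripper_width: 0.171
```

>>> send_rows(
  targets=[
    [[0,-0.001,-0.0015,0,0,0,0.008],[0,0,-0.0015,0,0,0,0.008],[0,0,0,0,0,0,0.008]],
  ],
)

```text
time_s: 19.35
tool_pos: [579.5, 241.0, 9.2]
orientation: [-0.094, 2.177, -2.177]
contact_force: [-0.5, 0.8, -0.5]
gripper_width: 0.167
```

>>> send_rows(
  targets=[
    [[0,0,-0.001,0,0,0,0.008],[0,0,-0.001,0,0,0,0.008],[0,0,0,0,0,0,0.008]],
  ],
)

```text
time_s: 19.65
tool_pos: [579.6, 241.1, 9.0]
orientation: [-0.094, 2.177, -2.176]
contact_force: [-11.6, -3.4, 34.1]
gripper_width: 0.17
```

>>> send_rows(
  targets=[
    [[0,0,0.0015,0,0,0,0.008],[0,0,0,0,0,0,0.016],[0,0,0,0,0,0,0.025],[0,0,0.002,0,0,0,0.035],[0,0,0.01,0,0,0,0.04]],
  ],
)

```text
time_s: 20.15
tool_pos: [578.9, 240.9, 20.1]
orientation: [-0.096, 2.177, -2.178]
contact_force: [0.3, 0.0, 0.5]
gripper_width: 0.466
```

>>> send_rows(
  targets=[
    [[0,0,0.03,0,0,0,0.05],[0,0,0.04,0,0,0,0.06],[0,0,0.04,0,0,0,0.06]],
  ],
)

```text
time_s: 20.45
tool_pos: [579.2, 240.9, 132.5]
orientation: [-0.094, 2.177, -2.177]
contact_force: [0.4, 0.3, 1.3]
gripper_width: 0.702
```

```bash
python3 -c "
from h import *
s,R=st()
q=cap('side','s11.png')
crop(q,170,330,215,345,'s11c.png',4.8)
"
```

```text
t 20.45 tcp [579.2 240.9 132.5] jawyaw -85.03 ydir [ 0. -0. -1.] F [0.4 0.3 1.3] w 0.702 q [-0.58  0.93  0.29  1.4  -0.31  0.86 -1.68]
```

View pics/s11c.png

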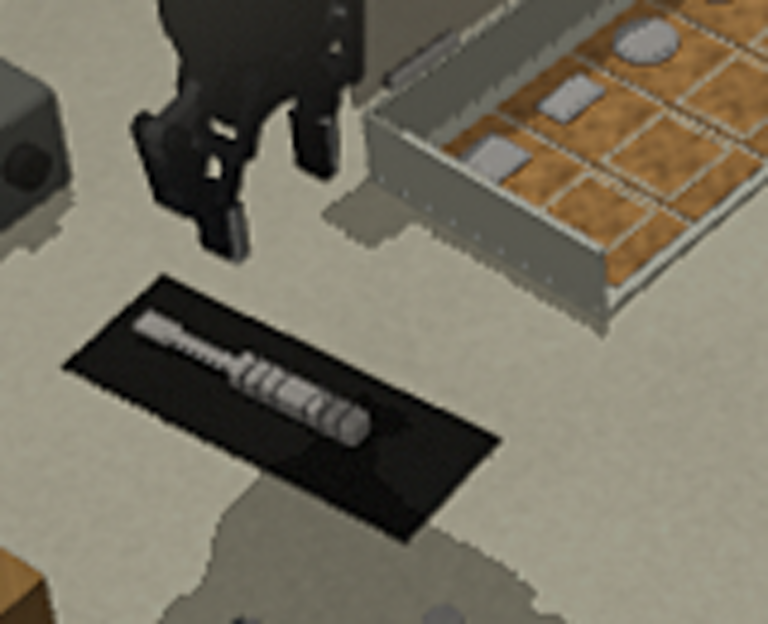

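```bash
python3 -c "
from h import *
t=cap('top','t12.png');q=cap('side','s12.png')
crop(t,120,200,210,270,'t12c.png',8);crop(q,180,280,325,400,'s12c.png',7)
"
```

```text
(no output)
```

View pics/t12c.png

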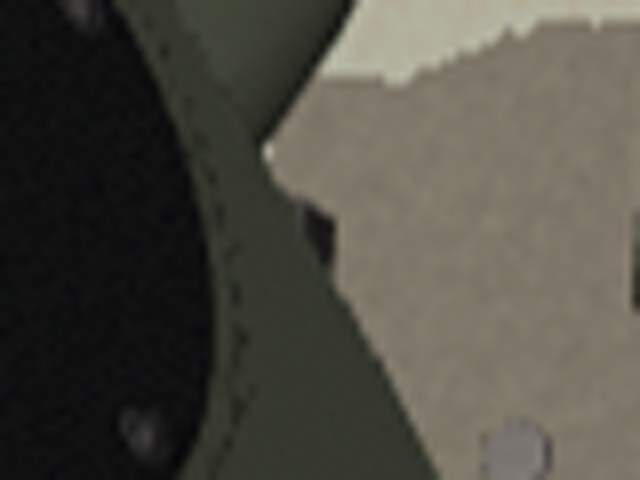

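View pics/s12c.png

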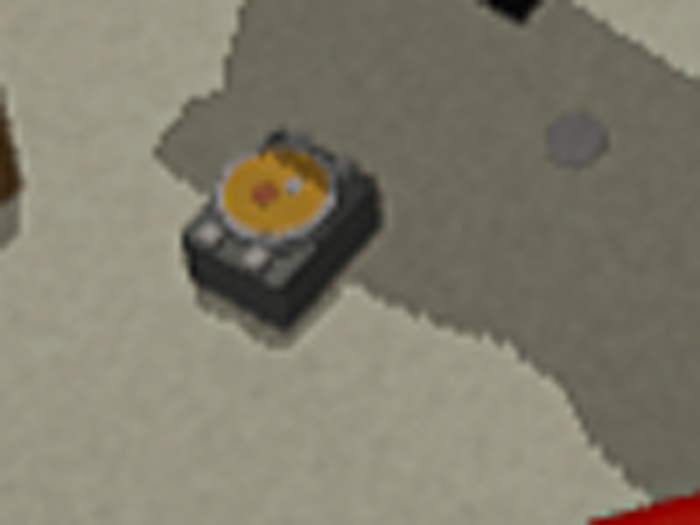

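View pics/t12.png

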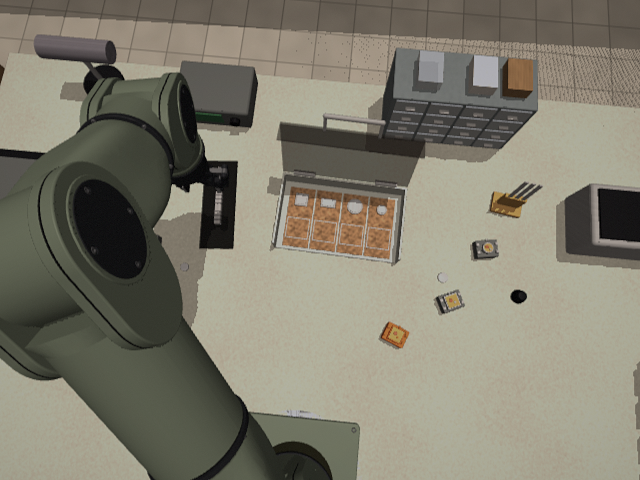

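```bash
cat >> h.py <<'E'
from scipy.optimize import least_squares
def fitc(obs):
    # obs: list of (cam,(u,v),(x,y,z) local)
    def f(p):
        c,s=np.cos(p[2]),np.sin(p[2]);r=[]
        for cam,uv,l in obs:
            w=[p[0]+c*l[0]-s*l[1],p[1]+s*l[0]+c*l[1],l[2]]
            r+=list(proj(cam,w)-np.array(uv))
        return r
    best=None
    for y0 in (0,.5,-.5):
        a=onz(*obs[0][:2],obs[0][2][2]);R=least_squares(f,[a[0],a[1],y0])
        if best is None or R.cost<best.cost: best=R
    print('pose',best.x[:2].round(1),'yaw',np.degrees(best.x[2]).round(1),'res',np.array(best.fun).reshape(-1,2).round(1).tolist()); return best.x
E
python3 - <<'E'
from h import *
T=lambda x,y:(120+x/6,220+y/6)
S=lambda x,y:(180+x/7,325+y/7)
print('watch tri',tri(T(155,138),S(277,190)))
tp=[(T(104,88),(20,25,25)),(T(232,90),(20,-25,25)),(T(98,193),(-20,25,25)),(T(228,197),(-20,-25,25)),(T(155,138),(0,0,32))]
sd=[(S(185,238),(20,25,25)),(S(278,130),(20,-25,25)),(S(283,290),(-20,25,25)),(S(380,180),(-20,-25,25)),(S(277,190),(0,0,32))]
fitc([('top',)+a for a in tp]);fitc([('side',)+a for a in sd]);fitc([('top',)+a for a in tp]+[('side',)+a for a in sd])
E
```

```text
watch tri (array([474.94768066, 386.55465073,  31.16196402]), np.float64(0.8281173676626791))
pose [474.6 384.9] yaw 5.7 res [[0.0, 0.5], [0.4, 0.2], [-0.5, 0.0], [-0.3, -0.6], [0.5, -0.0]]
pose [473.4 387.7] yaw 7.2 res [[-0.7, 0.0], [0.1, -0.4], [0.2, 0.2], [0.2, -0.3], [0.3, 0.5]]
pose [474.3 386.2] yaw 6.4 res [[-0.7, 0.7], [-0.3, 0.1], [-1.0, 0.2], [-0.8, -0.7], [-0.1, 0.0], [-0.6, -0.8], [0.5, -1.0], [0.2, -0.5], [0.5, -0.8], [0.5, -0.1]]
```

>>> send_rows(
  targets=[
    [[-0.0087,0.0121,0,0,0,7.6,0.06],[-0.0087,0.0121,0,0,0,7.6,0.06],[-0.0087,0.0121,0,0,0,7.6,0.06],[-0.0087,0.0121,0,0,0,7.6,0.06],[-0.0087,0.0121,0,0,0,7.6,0.06]],
  ],
)

```text
time_s: 21.1
tool_pos: [535.2, 301.9, 130.2]
orientation: [-0.707, 1.78, -1.78]
contact_force: [0.5, -0.6, 0.0]
gripper_width: 0.698
```

>>> send_rows(
  targets=[
    [[-0.0087,0.0121,0,0,0,7.6,0.06],[-0.0087,0.0121,0,0,0,7.6,0.06],[-0.0087,0.0121,0,0,0,7.6,0.06],[-0.0087,0.0121,0,0,0,7.6,0.06],[-0.0087,0.0121,0,0,0,7.6,0.06]],
  ],
)

```text
time_s: 21.6
tool_pos: [491.8, 362.4, 130.1]
orientation: [-1.134, 1.32, -1.32]
contact_force: [-0.4, 0.7, -0.9]
gripper_width: 0.703
```

>>> send_rows(
  targets=[
    [[-0.0087,0.0121,-0.01,0,0,7.6,0.06],[-0.009,0.0123,-0.02,0,0,7.4,0.06],[0,0,-0.02,0,0,0,0.06],[0,0,-0.01,0,0,0,0.06],[0,0,0,0,0,0,0.06]],
  ],
)

```text
time_s: 22.1
tool_pos: [474.4, 385.7, 69.3]
orientation: [-1.259, 1.133, -1.133]
contact_force: [-0.2, 1.6, 0.4]
gripper_width: 0.706
```

```bash
python3 -c "
from h import *
s,R=st()
q=cap('side','s13.png')
crop(q,160,280,295,395,'s13c.png',6)
"
```

```text
t 22.1 tcp [474.4 385.7  69.3] jawyaw 5.93 ydir [-0.002 -0.002 -1.   ] F [-0.2  1.6  0.4] w 0.706 q [-0.68  0.97 -0.11  1.49  0.14  0.68 -0.75]
```

View pics/s13c.png

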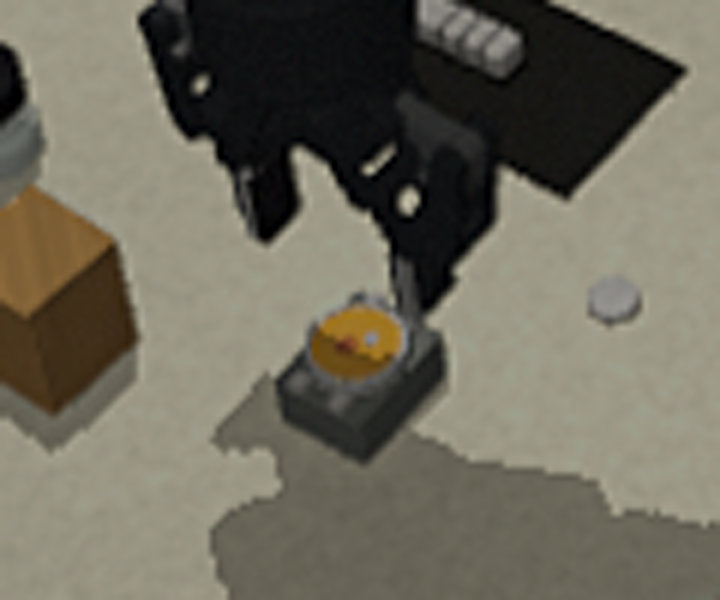

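>>> send_rows(
  targets=[
    [[0,0,-0.02,0,0,0,0.06],[0,0,-0.02,0,0,0,0.06],[0,0,-0.014,0,0,0,0.06],[0,0,-0.007,0,0,0,0.06],[0,0,-0.002,0,0,0,0.055]],
  ],
)

```text
time_s: 22.65
tool_pos: [474.8, 386.4, 7.4]
orientation: [-1.257, 1.132, -1.132]
contact_force: [0.2, -0.4, -0.1]
gripper_width: 0.644
```

>>> send_rows(
  targets=[
    [[0,0,0,0,0,0,0.05],[0,0,0,0,0,0,0.042],[0,0,0,0,0,0,0.035],[0,0,0,0,0,0,0.03],[0,0,0,0,0,0,0.03]],
  ],
  force=40,
)

```text
time_s: 23.15
tool_pos: [475.1, 386.8, 8.5]
orientation: [-1.255, 1.132, -1.132]
contact_force: [-1.3, -1.1, 6.3]
gripper_width: 0.457
```

```bash
python3 -c "
from h import *
s,R=st()
q=cap('side','s14.png')
crop(q,160,280,295,395,'s14c.png',6)
"
```

```text
t 23.15 tcp [475.1 386.8   8.5] jawyaw 5.97 ydir [ 0.001  0.001 -1.   ] F [-1.3 -1.1  6.3] w 0.457 q [-0.69  1.07 -0.1   1.51  0.16  0.57 -0.76]
```

View pics/s14c.png

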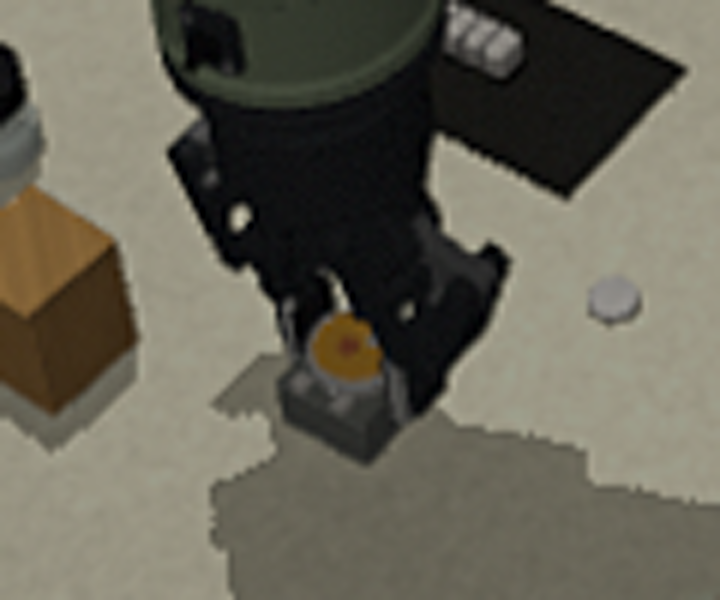

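>>> send_rows(
  targets=[
    [[0,0,0.01,0,0,0,0.03],[0,0,0.02,0,0,0,0.03],[0,0,0.03,0,0,0,0.03],[0,0,0.03,0,0,0,0.03],[0.002,-0.018,0,0,0,-0.3,0.03]],
  ],
)

```text
time_s: 23.7
tool_pos: [477.2, 371.4, 101.9]
orientation: [-1.249, 1.133, -1.133]
contact_force: [1.0, 1.3, -2.1]
gripper_width: 0.458
```

>>> send_rows(
  targets=[
    [[0.0055,-0.036,0,0,0,-0.6,0.03],[0.0055,-0.036,0,0,0,-0.6,0.03],[0.0055,-0.036,0,0,0,-0.6,0.03],[0.0055,-0.036,0,0,0,-0.6,0.03],[0.0055,-0.036,0,0,0,-0.6,0.03]],
  ],
)

```text
time_s: 24.2
tool_pos: [504.4, 187.1, 98.4]
orientation: [-1.23, 1.174, -1.175]
contact_force: [0.4, 0.1, -2.1]
gripper_width: 0.458
```

>>> send_rows(
  targets=[
    [[0.0055,-0.036,0,0,0,-0.6,0.03],[0.0055,-0.036,0,0,0,-0.6,0.03],[0.0055,-0.036,0,0,0,-0.6,0.03],[0.0055,-0.036,0,0,0,-0.6,0.03],[0.0055,-0.036,0,0,0,-0.6,0.03]],
  ],
)

```text
time_s: 24.7
tool_pos: [532.0, 7.0, 98.4]
orientation: [-1.206, 1.213, -1.214]
contact_force: [1.8, -0.4, -1.2]
gripper_width: 0.458
```

>>> send_rows(
  targets=[
    [[0.0055,-0.036,0,0,0,-0.6,0.03],[0.0055,-0.036,0,0,0,-0.6,0.03],[0.002,-0.018,0,0,0,-0.4,0.03],[0,0,0,0,0,0,0.03],[0,0,0,0,0,0,0.03]],
  ],
)

```text
time_s: 25.2
tool_pos: [544.7, -81.4, 98.1]
orientation: [-1.193, 1.234, -1.234]
contact_force: [0.0, -0.4, 0.1]
gripper_width: 0.457
```

```bash
python3 -c "
from h import *
s,R=st()
q=cap('side','s15.png')
crop(q,250,380,160,260,'s15c.png',6)
"
```

```text
t 25.2 tcp [544.7 -81.4  98.1] jawyaw -1.93 ydir [ 0.001  0.    -1.   ] F [ 0.  -0.4  0.1] w 0.457 q [ 0.19  0.86 -0.2   1.71  0.27  0.59 -0.2 ]
```

View pics/s15c.png

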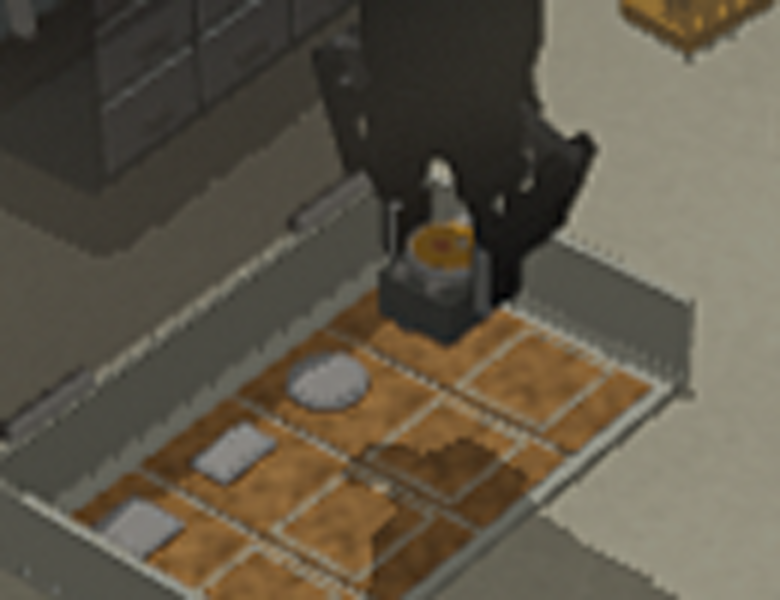

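>>> send_rows(
  targets=[
    [[0.001,0,-0.02,0,0,0,0.03],[0,0,-0.02,0,0,0,0.03],[0,0,-0.02,0,0,0,0.03],[0,0,-0.01,0,0,0,0.03],[0,0,-0.006,0,0,0,0.03]],
  ],
)

```text
time_s: 25.75
tool_pos: [545.6, -80.7, 21.1]
orientation: [-1.194, 1.233, -1.233]
contact_force: [0.2, -0.2, -0.2]
gripper_width: 0.458
```

>>> send_rows(
  targets=[
    [[0,0,-0.003,0,0,0,0.03],[0,0,-0.0015,0,0,0,0.03],[0,0,-0.001,0,0,0,0.03],[0,0,0,0,0,0,0.03]],
  ],
)

```text
time_s: 26.15
tool_pos: [545.8, -81.5, 16.3]
orientation: [-1.193, 1.234, -1.234]
contact_force: [0.6, -0.7, -1.5]
gripper_width: 0.455
```

```bash
python3 -c "
from h import *
s,R=st()
q=cap('side','s16.png')
crop(q,250,380,160,260,'s16c.png',6)
"
```

```text
t 26.15 tcp [545.8 -81.5  16.3] jawyaw -1.92 ydir [ 0.  0. -1.] F [ 0.6 -0.7 -1.5] w 0.455 q [ 0.17  1.   -0.15  1.74  0.31  0.42 -0.23]
```

View pics/s16c.png

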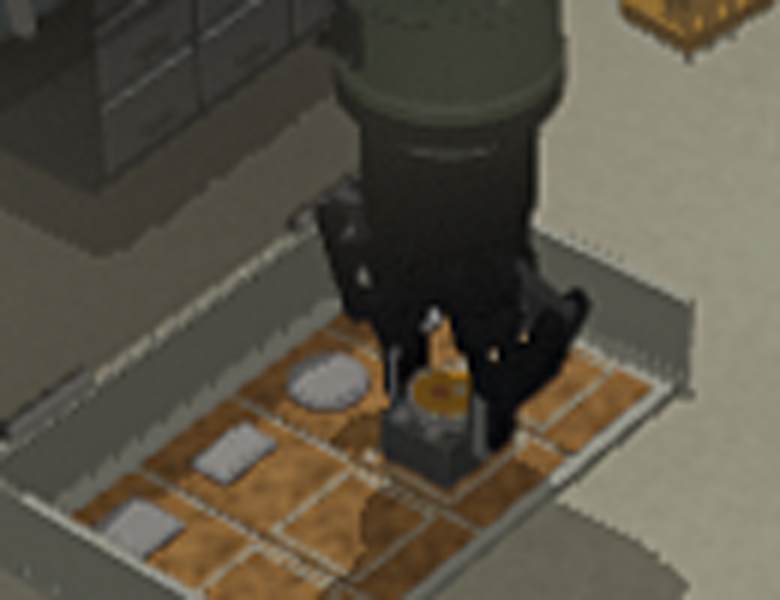

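>>> send_rows(
  targets=[
    [[0,0.0005,-0.0008,0,0,0,0.03],[0,0,0,0,0,0,0.04],[0,0,0,0,0,0,0.048],[0,0,0,0,0,0,0.058],[0,0,0.003,0,0,0,0.058]],
  ],
)

```text
time_s: 26.7
tool_pos: [545.6, -81.0, 18.1]
orientation: [-1.193, 1.234, -1.233]
contact_force: [-0.2, 0.5, -0.6]
gripper_width: 0.681
```

>>> send_rows(
  targets=[
    [[0,0,0.015,0,0,0,0.06],[0,0,0.03,0,0,0,0.06],[0,0,0.04,0,0,0,0.06],[0,0,0.03,0,0,0,0.06],[-0.02,-0.02,0,0,0,0,0.06]],
  ],
)

```text
time_s: 27.2
tool_pos: [528.5, -99.1, 137.7]
orientation: [-1.189, 1.226, -1.234]
contact_force: [1.0, -2.0, -2.5]
gripper_width: 0.704
```

>>> send_rows(
  targets=[
    [[-0.02,-0.045,0,0,0,0,0.06],[-0.02,-0.045,0,0,0,0,0.06],[-0.02,-0.045,0,0,0,0,0.06],[-0.02,-0.045,0,0,0,0,0.06],[-0.02,-0.04,0,0,0,0,0.06]],
  ],
)

```text
time_s: 27.7
tool_pos: [424.4, -323.2, 134.4]
orientation: [-1.193, 1.233, -1.235]
contact_force: [0.6, -0.4, 1.7]
gripper_width: 0.701
```

```bash
python3 -c "
from h import *
s,R=st()
t=cap('top','t17.png');q=cap('side','s17.png')
crop(t,265,415,160,280,'t17c.png',5.3);crop(q,250,380,170,280,'s17c.png',6)
"
```

```text
t 27.7 tcp [ 424.4 -323.2  134.4] jawyaw -1.95 ydir [ 0.001 -0.001 -1.   ] F [ 0.6 -0.4  1.7] w 0.701 q [ 0.75  0.79 -0.29  1.75  0.35  0.65  0.23]
```

View pics/t17c.png

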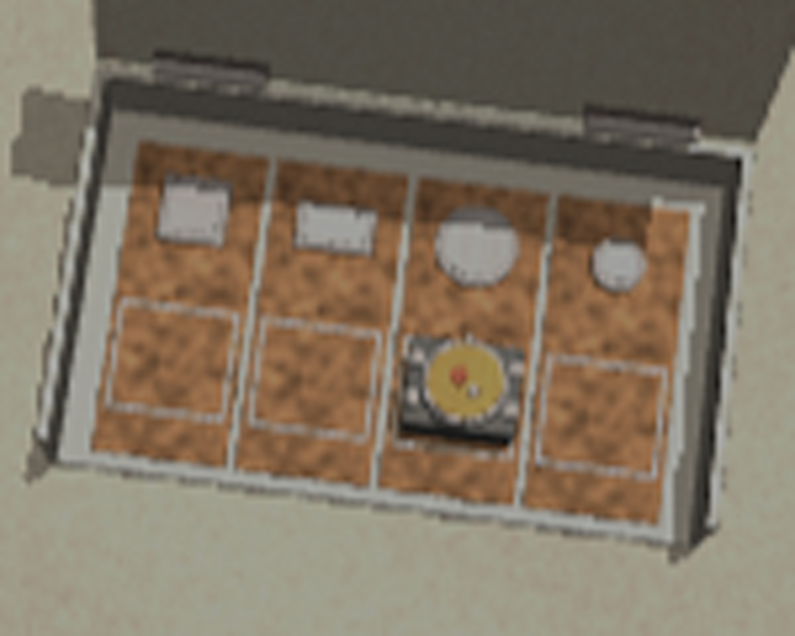

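View pics/s17c.png

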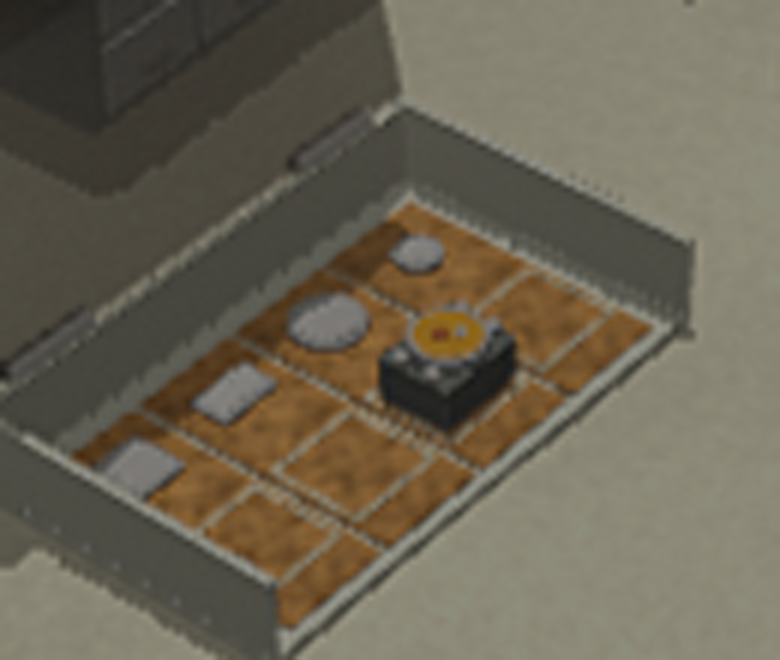

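View pics/t17.png

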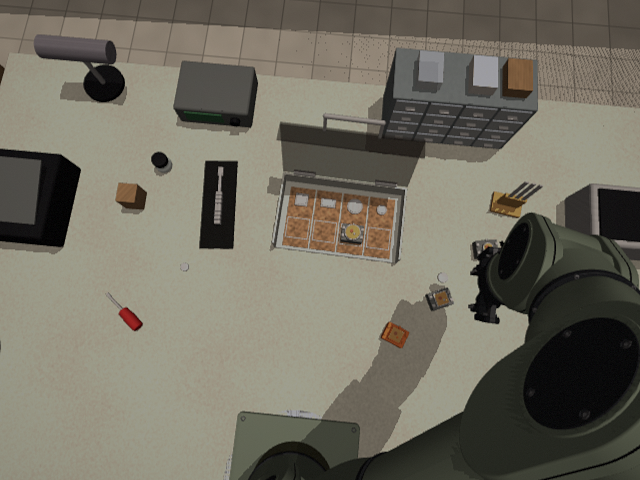

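```bash
python3 -c "
from h import *
t=cv2.imread('pics/t17.png');q=cv2.imread('pics/s17.png')
p=(265+465/5.3,160+381/5.3); q2=(250+449/6,170+335/6)
print(onz('top',p,39),tri(p,q2))
crop(t,400,500,230,320,'t17d.png',7);crop(q,340,450,150,270,'s17d.png',6)
"
```

```text
[545.51049952 -81.25883773  39.        ] (array([545.48372722, -81.6581434 ,  36.86348589]), np.float64(1.2308631490153117))
```

View pics/t17d.png

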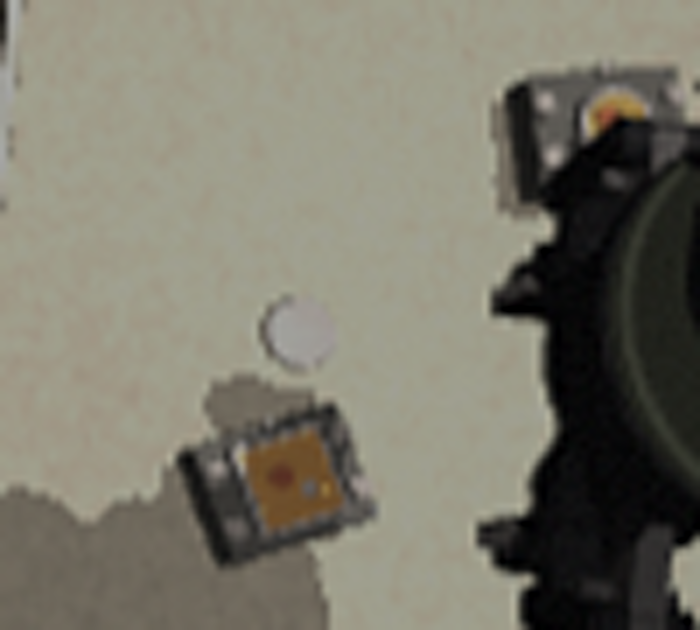

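View pics/s17d.png

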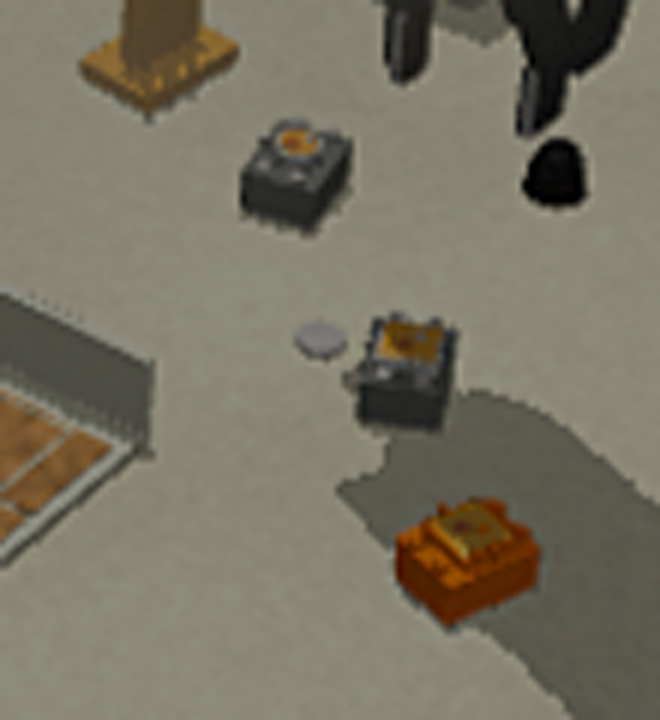

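Run:
```python
from h import *
T=lambda x,y:(400+x/7,230+y/7)
S=lambda x,y:(340+x/6,150+y/6)
tp=[(T(203,445),(20,25,25)),(T(335,405),(20,-25,25)),(T(377,510),(-20,-25,25)),(T(243,553),(-20,25,25)),(T(292,480),(0,0,32))]
x=fitc([('top',)+a for a in tp])
print(tri(T(292,480),S(411,342)))
c,s=np.cos(x[2]),np.sin(x[2])
for l in [(20,25,25),(20,-25,25),(-20,-25,25),(-20,25,25),(0,0,32)]:
    print(l,((proj('side',[x[0]+c*l[0]-s*l[1],x[1]+s*l[0]+c*l[1],l[2]])-[340,150])*6).round(0))
sd=[(S(360,383),(20,25,25)),(S(372,318),(20,-25,25)),(S(456,330),(-20,-25,25)),(S(442,393),(-20,25,25)),(S(411,342),(0,0,32))]
fitc([('side',)+a for a in sd]);fitc([('top',)+a for a in tp]+[('side',)+a for a in sd])
print(onz('top',T(299,332),5))
```

```text
pose [ 416.  -291.7] yaw 23.1 res [[-1.4, -0.4], [0.6, -1.3], [1.1, 0.7], [-0.8, 1.4], [0.4, -0.5]]
(array([ 414.76658754, -291.80903848,   29.4135734 ]), np.float64(0.9996273511177931))
(20, 25, 25) [355. 375.]
(20, -25, 25) [372. 310.]
(-20, -25, 25) [457. 322.]
(-20, 25, 25) [442. 388.]
(0, 0, 32) [408. 337.]
pose [ 412.9 -287.8] yaw 24.5 res [[-0.4, -0.0], [-0.1, -0.2], [0.3, -0.3], [0.5, 0.3], [-0.3, 0.2]]
pose [ 415.2 -291. ] yaw 23.6 res [[-1.7, 0.1], [0.2, -1.1], [0.8, 1.0], [-1.0, 1.8], [0.1, -0.1], [-0.6, -1.0], [-0.0, -1.1], [0.3, -1.1], [0.3, -0.5], [-0.4, -0.7]]
[ 466.89501156 -298.62290796    5.        ]
```

>>> send_rows(
  targets=[
    [[-0.0024,0.008,-0.01,0,0,6.2,0.052],[-0.0024,0.008,-0.015,0,0,6.2,0.052],[-0.0023,0.008,-0.02,0,0,6.2,0.052],[-0.0023,0.0076,-0.02,0,0,6.3,0.052],[0,0,0,0,0,0,0.052]],
  ],
)

```text
time_s: 28.3
tool_pos: [415.7, -288.2, 67.5]
orientation: [-1.374, 0.908, -0.904]
contact_force: [0.4, -0.3, 0.7]
gripper_width: 0.608
```

```bash
python3 -c "
from h import *
s,R=st()
t=cap('top','t18.png');q=cap('side','s18.png')
crop(q,340,450,150,270,'s18d.png',6);crop(t,380,520,220,330,'t18d.png',5.5)
"
```

```text
t 28.3 tcp [ 415.7 -288.2   67.5] jawyaw 23.17 ydir [-0.002  0.001 -1.   ] F [ 0.4 -0.3  0.7] w 0.608 q [ 0.71  0.89 -0.31  1.89  0.56  0.46  0.4 ]
```

View pics/s18d.png

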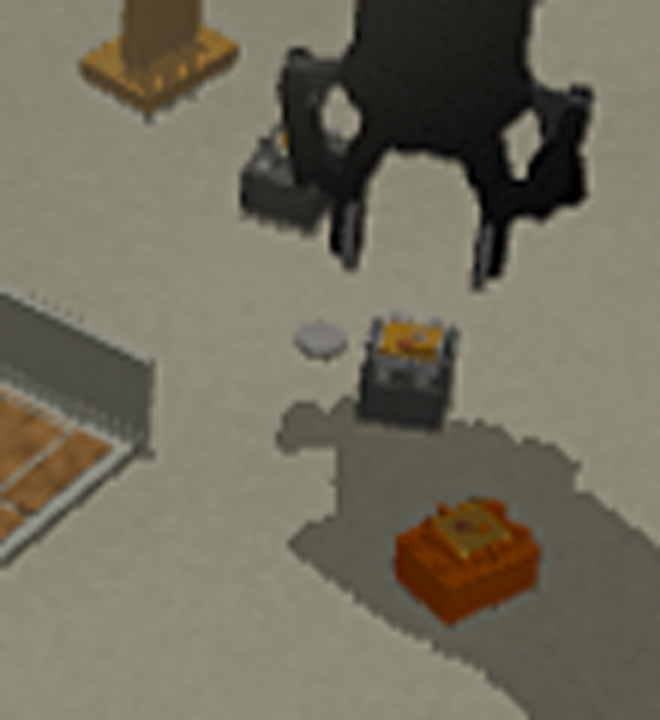

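View pics/t18d.png

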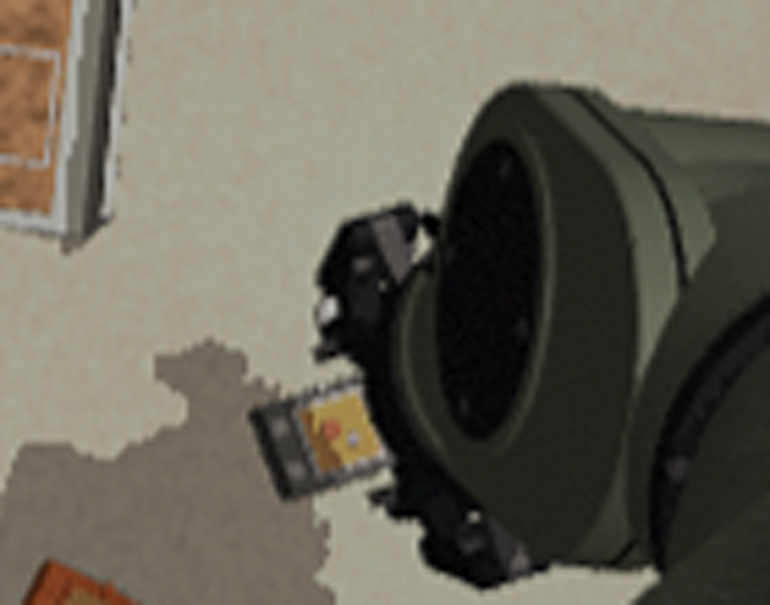

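>>> send_rows(
  targets=[
    [[-0.0005,-0.003,-0.018,0,0,0,0.052],[0,0,-0.02,0,0,0,0.052],[0,0,-0.014,0,0,0,0.052],[0,0,-0.006,0,0,0,0.052],[0,0,-0.002,0,0,0,0.052]],
  ],
)

```text
time_s: 28.9
tool_pos: [416.2, -292.9, 8.8]
orientation: [-1.372, 0.91, -0.911]
contact_force: [0.2, -0.6, 1.1]
gripper_width: 0.612
```

>>> send_rows(
  targets=[
    [[0,0,0,0,0,0,0.046],[0,0,0,0,0,0,0.042],[0,0,0,0,0,0,0.035],[0,0,0,0,0,0,0.03],[0,0,0,0,0,0,0.03]],
  ],
  force=40,
)

```text
time_s: 29.4
tool_pos: [416.1, -292.7, 9.2]
orientation: [-1.373, 0.908, -0.91]
contact_force: [-1.1, 0.9, 11.2]
gripper_width: 0.458
```

>>> send_rows(
  targets=[
    [[0,0,0.01,0,0,0,0.03],[0,0,0.02,0,0,0,0.03],[0,0,0.03,0,0,0,0.03],[0,0,0.03,0,0,0,0.03],[0,0,0,0,0,0,0.03]],
  ],
)

```text
time_s: 29.9
tool_pos: [416.8, -293.2, 102.0]
orientation: [-1.372, 0.905, -0.913]
contact_force: [0.2, -1.0, -1.1]
gripper_width: 0.458
```

```bash
python3 -c "
from h import *
s,R=st()
q=cap('side','s19.png')
crop(q,340,450,130,250,'s19d.png',6)
"
```

```text
t 29.9 tcp [ 416.8 -293.2  102. ] jawyaw 22.95 ydir [ 0.004 -0.003 -1.   ] F [ 0.2 -1.  -1.1] w 0.458 q [ 0.75  0.83 -0.36  1.86  0.53  0.54  0.43]
```

View pics/s19d.png

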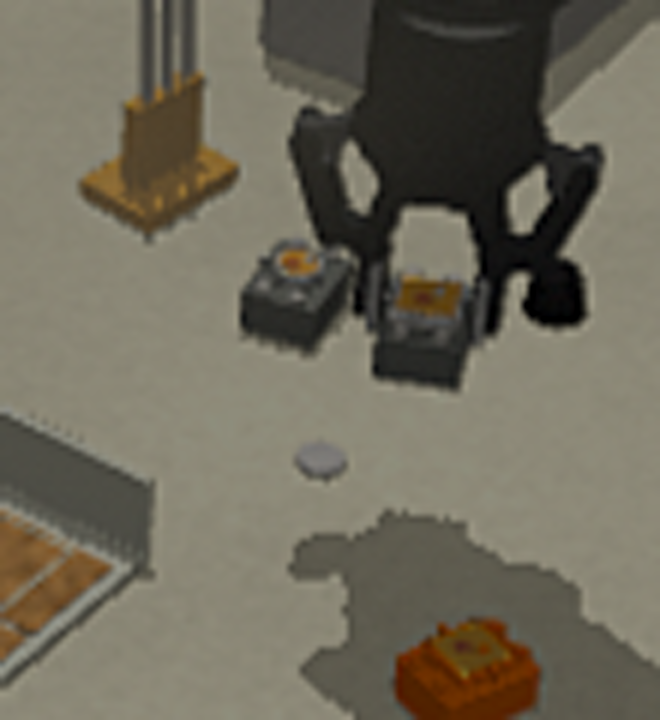

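```bash
python3 -c "
from h import *
p=np.array([416.8,-293.2,124.8]);a=proj('side',p);print((a-[340,130])*6)
for d in (-4,-2,2,4):
  c,s=np.cos(np.radians(23)),np.sin(np.radians(23)); print(d,((proj('side',p+[-s*d,c*d,0])-[340,130])*6).round(1))
"
```

```text
[426.16153264 290.3424949 ]
-4 [427.5 285.2]
-2 [426.8 287.8]
2 [425.5 292.9]
4 [424.9 295.5]
```

>>> send_rows(
  targets=[
    [[0.008,0.02,0,0,0,-1.5,0.03],[0.0133,0.034,0,0,0,-2.5,0.03],[0.0133,0.034,0,0,0,-2.5,0.03],[0.0133,0.034,0,0,0,-2.5,0.03],[0.0133,0.034,0,0,0,-2.5,0.03]],
  ],
)

```text
time_s: 30.45
tool_pos: [477.0, -135.0, 97.8]
orientation: [-1.297, 1.062, -1.061]
contact_force: [0.5, 0.2, -1.3]
gripper_width: 0.452
```

>>> send_rows(
  targets=[
    [[0.0133,0.034,0,0,0,-2.5,0.03],[0.0133,0.034,0,0,0,-2.5,0.03],[0.0133,0.034,0,0,0,-2.5,0.03],[0.0133,0.034,0,0,0,-2.5,0.03],[0.0133,0.034,0,0,0,-2.5,0.03]],
  ],
)

```text
time_s: 30.95
tool_pos: [543.5, 35.1, 97.7]
orientation: [-1.201, 1.224, -1.223]
contact_force: [-0.4, -0.2, -1.7]
gripper_width: 0.453
```

>>> send_rows(
  targets=[
    [[0.0055,0.0135,0,0,0,-1.0,0.03],[0,0,-0.01,0,0,0,0.03],[0,0,-0.01,0,0,0,0.03],[0,0,0,0,0,0,0.03]],
  ],
)

```text
time_s: 31.35
tool_pos: [547.9, 45.5, 76.5]
orientation: [-1.195, 1.237, -1.235]
contact_force: [0.2, -0.0, -0.5]
gripper_width: 0.461
```

```bash
python3 -c "
from h import *
s,R=st()
"
```

```text
t 31.35 tcp [547.9  45.5  76.5] jawyaw -2.08 ydir [-0.003 -0.001 -1.   ] F [ 0.2 -0.  -0.5] w 0.461 q [-0.07  0.9  -0.14  1.73  0.22  0.53 -0.38]
```

>>> send_rows(
  targets=[
    [[0.0015,0,-0.018,0,0,0,0.03],[0,0,-0.018,0,0,0,0.03],[0,0,-0.012,0,0,0,0.03],[0,0,-0.006,0,0,0,0.03],[0,0,-0.003,0,0,0,0.03]],
  ],
)

```text
time_s: 31.85
tool_pos: [550.4, 46.7, 20.9]
orientation: [-1.193, 1.236, -1.235]
contact_force: [-0.4, -0.1, -1.9]
gripper_width: 0.458
```

>>> send_rows(
  targets=[
    [[0,0,-0.0015,0,0,0,0.03],[0,0,-0.001,0,0,0,0.03],[0,0,0,0,0,0,0.03]],
  ],
)

```text
time_s: 32.15
tool_pos: [550.6, 47.1, 19.0]
orientation: [-1.192, 1.235, -1.235]
contact_force: [-0.8, 0.2, -1.1]
gripper_width: 0.454
```

```bash
python3 -c "
from h import *
s,R=st()
q=cap('side','s20.png')
crop(q,250,350,200,290,'s20d.png',7)
"
```

```text
t 32.15 tcp [550.6  47.1  19. ] jawyaw -2.01 ydir [ 0.  0. -1.] F [-0.8  0.2 -1.1] w 0.454 q [-0.08  1.   -0.11  1.74  0.24  0.42 -0.4 ]
```

View pics/s20d.png

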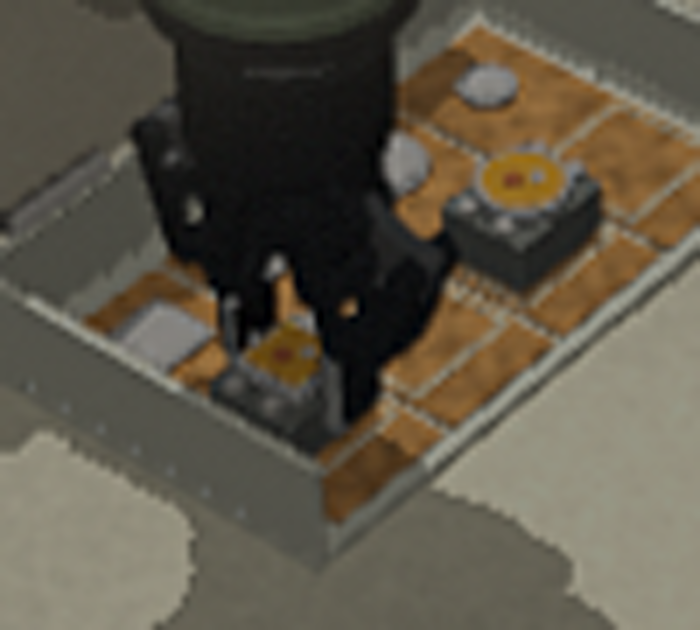

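>>> send_rows(
  targets=[
    [[-0.0005,-0.0015,-0.001,0,0,0,0.03],[0,0,-0.0015,0,0,0,0.03],[0,0,0,0,0,0,0.03]],
  ],
)

```text
time_s: 32.5
tool_pos: [550.0, 45.4, 16.2]
orientation: [-1.192, 1.235, -1.235]
contact_force: [1.3, -0.1, 0.9]
gripper_width: 0.459
```

Release, lift, and move off toward the last cradle, staying clear for a look.

>>> send_rows(
  targets=[
    [[0,0,0,0,0,0,0.038],[0,0,0,0,0,0,0.048],[0,0,0,0,0,0,0.056],[0,0,0.003,0,0,0,0.056],[0,0,0.015,0,0,0,0.056]],
  ],
)

```text
time_s: 33.0
tool_pos: [549.3, 45.6, 33.9]
orientation: [-1.194, 1.236, -1.234]
contact_force: [-0.8, 1.0, 0.1]
gripper_width: 0.656
```

>>> send_rows(
  targets=[
    [[0,0,0.03,0,0,0,0.056],[0,0,0.04,0,0,0,0.056],[0,0,0.04,0,0,0,0.056],[-0.025,-0.03,0,0,0,0,0.056],[-0.025,-0.04,0,0,0,0,0.056]],
  ],
)

```text
time_s: 33.5
tool_pos: [499.8, -23.8, 146.2]
orientation: [-1.191, 1.231, -1.234]
contact_force: [1.3, -1.9, -0.4]
gripper_width: 0.654
```

>>> send_rows(
  targets=[
    [[-0.025,-0.04,0,0,0,0,0.056],[-0.025,-0.04,0,0,0,0,0.056],[-0.02,-0.04,0,0,0,0,0.056],[-0.01,-0.04,0,0,0,0,0.056],[0,-0.04,0,0,0,0,0.056]],
  ],
)

```text
time_s: 34.0
tool_pos: [418.7, -226.2, 145.5]
orientation: [-1.193, 1.235, -1.236]
contact_force: [1.0, 0.4, -0.2]
gripper_width: 0.655
```

>>> send_rows(
  targets=[
    [[0,-0.035,0,0,0,0,0.056],[0,-0.035,0,0,0,0,0.056],[0,0,0,0,0,0,0.056]],
  ],
)

```text
time_s: 34.3
tool_pos: [418.9, -298.9, 145.0]
orientation: [-1.191, 1.238, -1.241]
contact_force: [0.1, 0.2, 1.1]
gripper_width: 0.659
```

```bash
python3 -c "
from h import *
s,R=st()
t=cap('top','t21.png');q=cap('side','s21.png')
crop(t,265,415,160,280,'t21c.png',5.3);crop(q,250,450,150,280,'s21c.png',4)
"
```

```text
t 34.3 tcp [ 418.9 -298.9  145. ] jawyaw -2.33 ydir [ 0.    -0.002 -1.   ] F [0.1 0.2 1.1] w 0.659 q [ 0.71  0.75 -0.28  1.81  0.33  0.62  0.19]
```

View pics/t21c.png

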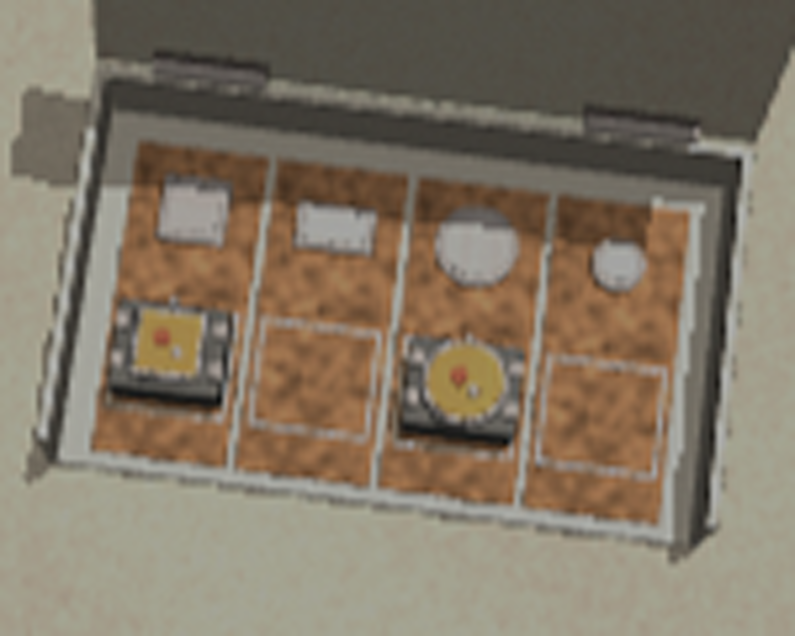

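View pics/s21c.png

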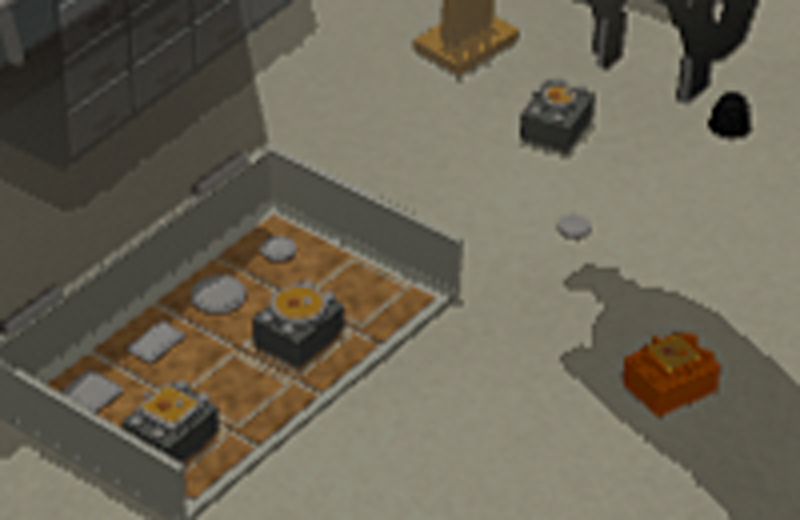

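View pics/t21.png

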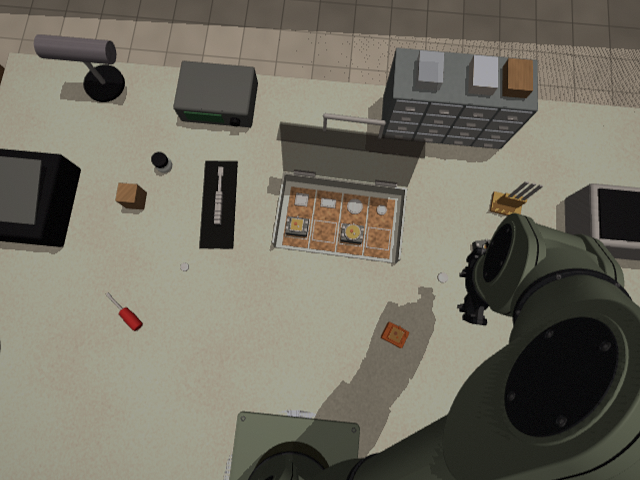

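Run:
```python
from h import *
q=cv2.imread('pics/s21.png');crop(q,360,420,155,200,'s21d.png',12)
w=onz('top',(265+168/5.3,160+343/5.3),39);print('sq',w, 'want',550,46.8)
print('sq tri',tri((265+168/5.3,160+343/5.3),(250+166/4,150+404/4)))
```

```text
sq [549.61833622  47.66843166  39.        ] want 550 46.8
sq tri (array([550.88869934,  48.24658394,  37.84435521]), np.float64(2.1137167580851597))
```

View pics/s21d.png

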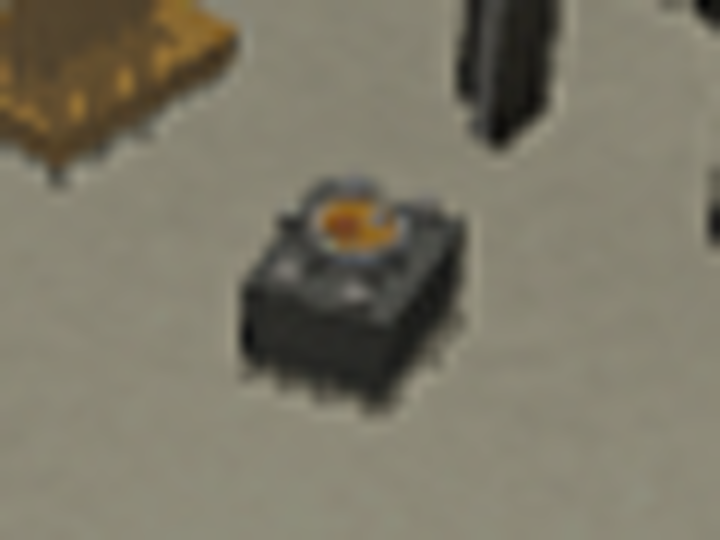

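Run:
```python
from h import *
T=lambda x,y:(380+x/6,230+y/6)
S=lambda x,y:(360+x/12,155+y/12)
tp=[(T(575,67),(20,25,25)),(T(700,57),(20,-25,25)),(T(712,153),(-20,-25,25)),(T(584,168),(-20,25,25)),(T(649,105),(0,0,32))]
sd=[(S(245,282),(20,25,25)),(S(385,322),(-20,25,25)),(S(460,222),(-20,-25,25)),(S(355,225),(0,0,32))]
print(tri(tp[-1][0],sd[-1][0]))
fitc([('top',)+a for a in tp]);fitc([('side',)+a for a in sd]);fitc([('top',)+a for a in tp]+[('side',)+a for a in sd])
```

```text
(array([ 541.48670844, -392.81896329,   29.78600233]), np.float64(1.0072186942739219))
pose [ 540.7 -392. ] yaw 9.6 res [[-0.8, -0.5], [-0.1, -0.3], [0.6, 0.7], [0.2, -0.3], [0.1, 0.3]]
pose [ 539.5 -389.7] yaw 10.7 res [[-0.7, 0.0], [0.4, 0.2], [0.4, -0.4], [-0.1, 0.1]]
pose [ 540.5 -391.6] yaw 9.8 res [[-1.0, -0.4], [-0.3, -0.2], [0.5, 0.8], [0.1, -0.2], [-0.1, 0.4], [-0.7, -0.5], [0.3, -0.2], [0.6, -0.7], [-0.0, -0.3]]
```

Run:
```python
from h import *
t=cv2.imread('pics/t0.png') if False else cv2.imread('pics/top0.png');crop(t,460,560,170,270,'t0s.png',6)
q=cv2.imread('pics/s21.png');crop(q,340,430,100,200,'s21s.png',6)
```

```text
(no output)
```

View pics/t0s.png

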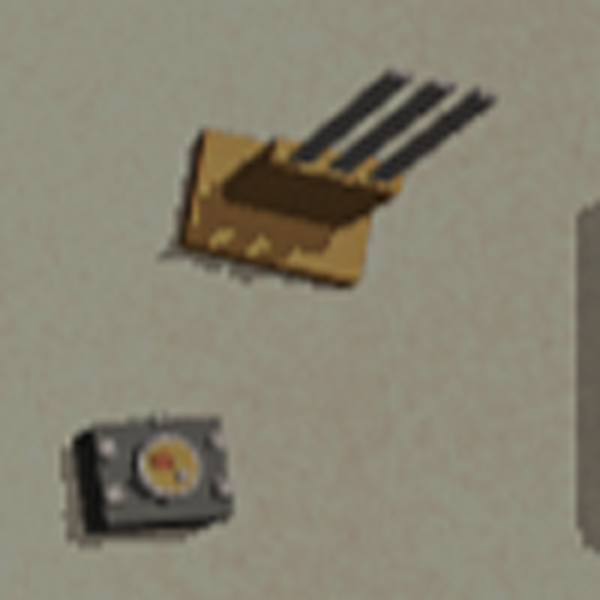

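View pics/s21s.png

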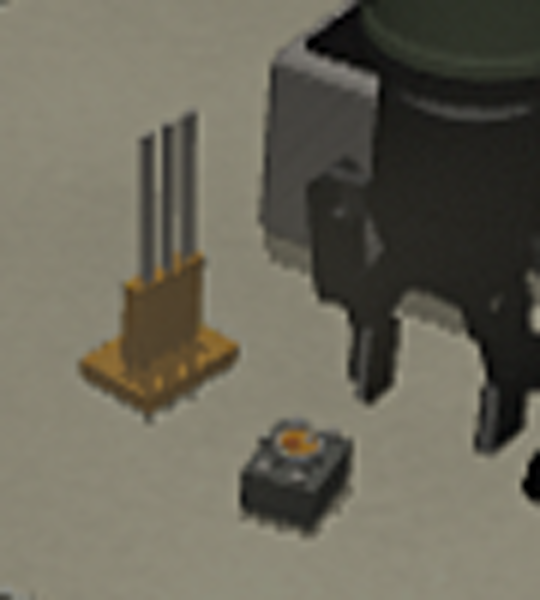

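Run:
```python
from h import *
T=lambda x,y:(460+x/6,170+y/6)
for p in [(182,245),(355,285),(203,130)]: print(onz('top',T(*p),6).round(1))
for a,b in [((398,75),(145,137)),((485,95),(190,116))]:
    print('tweezer top',onz('top',T(*a),145).round(1),tri(T(*a),(340+b[0]/6,100+b[1]/6)))
```

```text
[ 637.8 -405.2    6. ]
[ 628.1 -473.6    6. ]
[ 686.8 -412.9    6. ]
tweezer top [ 660.3 -426.4  145. ] (array([ 661.25877041, -427.75577611,  142.32174815]), np.float64(0.39343019583528005))
tweezer top [ 656.  -456.5  145. ] (array([ 656.4600369 , -458.71718981,  141.33925517]), np.float64(2.181152457294628))
```

>>> send_rows(
  targets=[
    [[0.0204,-0.0155,0,0,0,2.0,0.056],[0.0204,-0.0155,0,0,0,2.0,0.056],[0.0204,-0.0155,-0.01,0,0,2.0,0.056],[0.0204,-0.0155,-0.01,0,0,2.0,0.056],[0.0204,-0.0155,-0.01,0,0,2.0,0.056]],
  ],
)

```text
time_s: 34.9
tool_pos: [523.3, -371.1, 114.7]
orientation: [-1.273, 1.103, -1.104]
contact_force: [-0.4, 0.4, 0.3]
gripper_width: 0.654
```

>>> send_rows(
  targets=[
    [[0.0204,-0.0155,-0.02,0,0,2.3,0.056],[0,0,-0.02,0,0,0,0.056],[0,0,-0.005,0,0,0,0.056],[0,0,0,0,0,0,0.056]],
  ],
)

```text
time_s: 35.3
tool_pos: [542.4, -386.3, 69.5]
orientation: [-1.289, 1.076, -1.074]
contact_force: [0.2, -0.5, 0.3]
gripper_width: 0.655
```

```bash
python3 -c "
from h import *
s,R=st()
q=cap('side','s22.png')
crop(q,350,430,130,200,'s22d.png',9)
"
```

```text
t 35.3 tcp [ 542.4 -386.3   69.5] jawyaw 10.35 ydir [-0.001  0.001 -1.   ] F [ 0.2 -0.5  0.3] w 0.655 q [ 0.71  1.06 -0.35  1.26  0.39  0.89  0.47]
```

View pics/s22d.png

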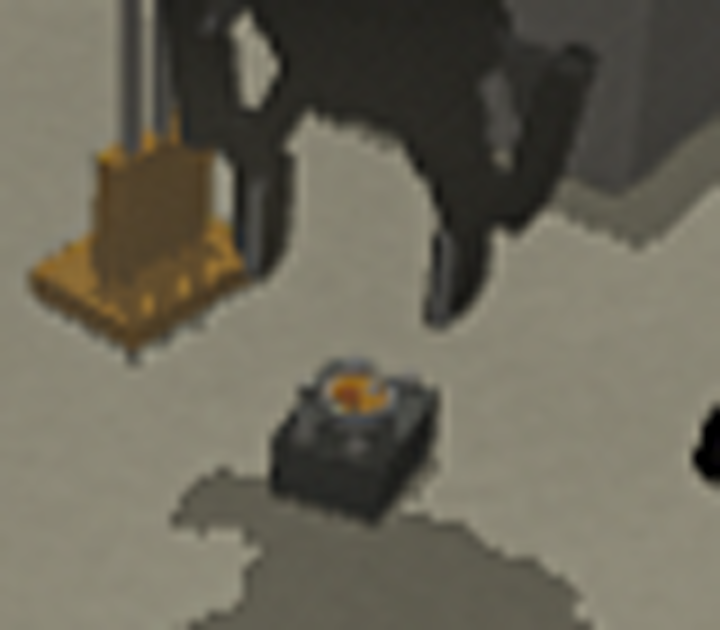

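>>> send_rows(
  targets=[
    [[-0.0012,-0.0045,-0.018,0,0,0,0.056],[0,0,-0.018,0,0,0,0.056],[0,0,-0.005,0,0,0,0.056],[0,0,0,0,0,0,0.056]],
  ],
)

```text
time_s: 35.75
tool_pos: [540.8, -391.4, 27.3]
orientation: [-1.289, 1.077, -1.075]
contact_force: [0.9, -0.5, 0.7]
gripper_width: 0.654
```

>>> send_rows(
  targets=[
    [[0,-0.0005,-0.01,0,0,0,0.056],[0,0,-0.006,0,0,0,0.056],[0,0,-0.003,0,0,0,0.056],[0,0,0,0,0,0,0.05]],
  ],
)

```text
time_s: 36.15
tool_pos: [541.1, -392.3, 8.8]
orientation: [-1.289, 1.076, -1.075]
contact_force: [0.3, 0.9, 0.9]
gripper_width: 0.59
```

>>> send_rows(
  targets=[
    [[0,0,0,0,0,0,0.044],[0,0,0,0,0,0,0.04],[0,0,0,0,0,0,0.035],[0,0,0,0,0,0,0.03],[0,0,0,0,0,0,0.03]],
  ],
  force=40,
)

```text
time_s: 36.65
tool_pos: [541.3, -392.5, 9.7]
orientation: [-1.289, 1.076, -1.076]
contact_force: [-1.1, 0.7, 6.3]
gripper_width: 0.459
```

>>> send_rows(
  targets=[
    [[0,0,0.01,0,0,0,0.03],[0,0,0.02,0,0,0,0.03],[0,0,0.03,0,0,0,0.03],[0,0,0.03,0,0,0,0.03],[0,0,0,0,0,0,0.03]],
  ],
)

```text
time_s: 37.15
tool_pos: [542.7, -393.3, 103.8]
orientation: [-1.288, 1.071, -1.081]
contact_force: [-0.1, -0.1, -2.4]
gripper_width: 0.455
```

```bash
python3 -c "
from h import *
s,R=st()
q=cap('side','s23.png')
crop(q,350,430,110,190,'s23d.png',9)
p=s['tool_pos']+[0,0,32-8.7];print((proj('side',p)-[350,110])*9)
"
```

```text
t 37.15 tcp [ 542.7 -393.3  103.8] jawyaw 10.26 ydir [ 0.005 -0.003 -1.   ] F [-0.1 -0.1 -2.4] w 0.455 q [ 0.73  1.02 -0.36  1.23  0.38  0.95  0.49]
[372.69435966 320.07833968]
```

View pics/s23d.png

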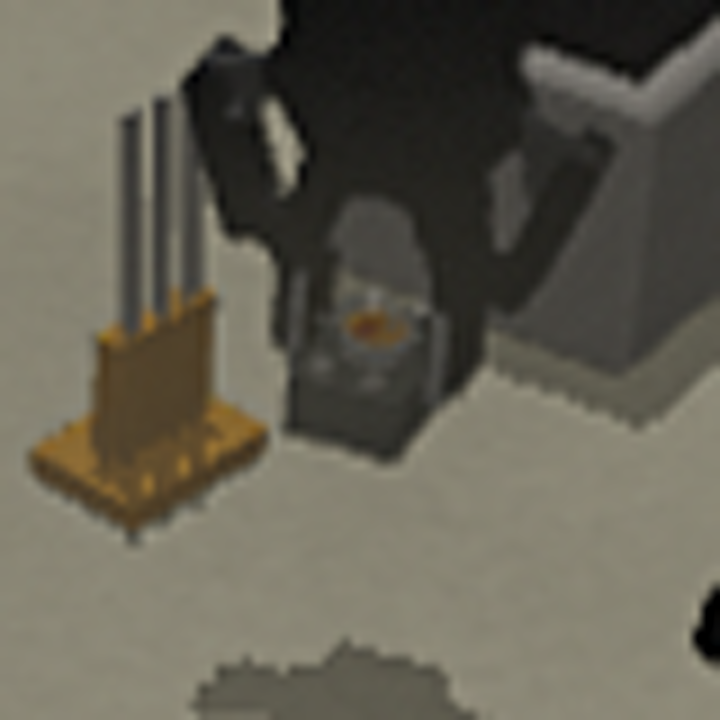

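>>> send_rows(
  targets=[
    [[0,0.025,0,0,0,-1.2,0.03],[0,0.037,0,0,0,-1.9,0.03],[0,0.037,0,0,0,-1.9,0.03],[0,0.037,0,0,0,-1.9,0.03],[0,0.037,0,0,0,-1.9,0.03]],
  ],
)

```text
time_s: 37.7
tool_pos: [540.6, -217.9, 98.7]
orientation: [-1.221, 1.192, -1.191]
contact_force: [1.5, 0.2, -2.4]
gripper_width: 0.458
```

>>> send_rows(
  targets=[
    [[0,0.037,0,0,0,-1.9,0.03],[0,0.037,0,0,0,-1.5,0.03],[0,0,-0.01,0,0,0,0.03],[0,0,-0.01,0,0,0,0.03],[0,0,0,0,0,0,0.03]],
  ],
)

```text
time_s: 38.2
tool_pos: [540.3, -146.3, 77.6]
orientation: [-1.195, 1.236, -1.233]
contact_force: [-0.3, 0.9, -1.0]
gripper_width: 0.46
```

>>> send_rows(
  targets=[
    [[0.003,0,-0.018,0,0,0,0.03],[0,0,-0.018,0,0,0,0.03],[0,0,-0.012,0,0,0,0.03],[0,0,-0.006,0,0,0,0.03],[0,0,0,0,0,0,0.03]],
  ],
)

```text
time_s: 38.7
tool_pos: [543.9, -145.7, 24.8]
orientation: [-1.194, 1.235, -1.234]
contact_force: [-0.3, 0.4, -1.5]
gripper_width: 0.453
```

```bash
python3 -c "
from h import *
s,R=st()
q=cap('side','s24.png')
crop(q,290,380,180,260,'s24d.png',8)
"
```

```text
t 38.7 tcp [ 543.9 -145.7   24.8] jawyaw -1.94 ydir [-0.001  0.    -1.   ] F [-0.3  0.4 -1.5] w 0.453 q [ 0.3   1.   -0.18  1.7   0.33  0.48 -0.13]
```

View pics/s24d.png

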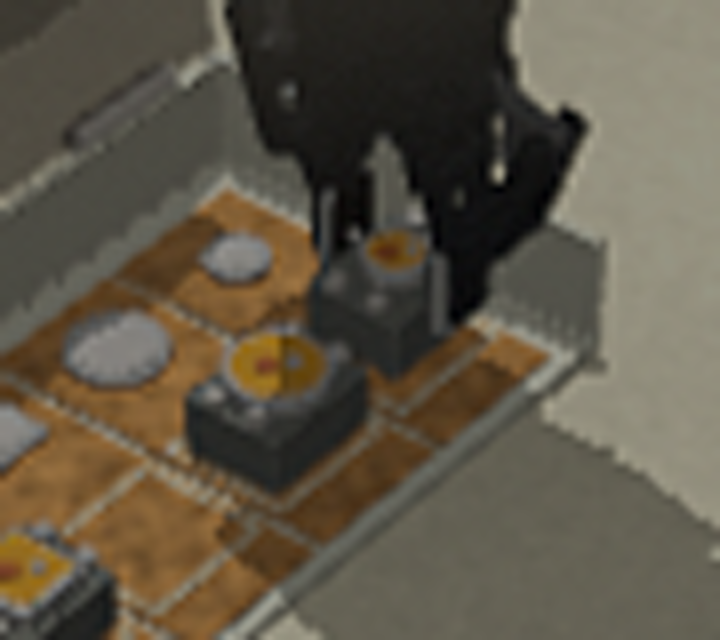

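Contact expected at TCP z ≈ 16.7.

>>> send_rows(
  targets=[
    [[0,0,-0.004,0,0,0,0.03],[0,0,-0.0025,0,0,0,0.03],[0,0,-0.0015,0,0,0,0.03],[0,0,0,0,0,0,0.03]],
  ],
)

```text
time_s: 39.15
tool_pos: [544.2, -145.4, 17.1]
orientation: [-1.193, 1.234, -1.234]
contact_force: [0.4, 0.4, -1.6]
gripper_width: 0.455
```

>>> send_rows(
  targets=[
    [[0,-0.0003,-0.0006,0,0,0,0.03],[0,0,0,0,0,0,0.038],[0,0,0,0,0,0,0.048],[0,0,0,0,0,0,0.056],[0,0,0.003,0,0,0,0.056]],
  ],
)

```text
time_s: 39.65
tool_pos: [544.1, -145.7, 19.5]
orientation: [-1.193, 1.234, -1.234]
contact_force: [-0.6, 0.6, 0.2]
gripper_width: 0.657
```

>>> send_rows(
  targets=[
    [[0,0,0.015,0,0,0,0.056],[0,0,0.03,0,0,0,0.056],[0,0,0.04,0,0,0,0.05],[0,0,0.04,0,0,0,0.04],[-0.03,-0.03,0.03,0,0,0,0.03]],
  ],
)

```text
time_s: 40.15
tool_pos: [517.7, -171.4, 176.9]
orientation: [-1.191, 1.227, -1.231]
contact_force: [0.5, -2.8, 0.2]
gripper_width: 0.354
```

>>> send_rows(
  targets=[
    [[-0.03,-0.035,0.03,0,0,0,0.03],[-0.03,-0.035,0.03,0,0,0,0.03],[-0.02,-0.04,0.03,0,0,0,0.03],[-0.01,-0.04,0,0,0,0,0.03],[0,0,0,0,0,0,0.03]],
  ],
)

```text
time_s: 40.65
tool_pos: [429.7, -320.3, 257.4]
orientation: [-1.192, 1.237, -1.241]
contact_force: [-0.1, 1.1, 0.0]
gripper_width: 0.352
```

```bash
python3 -c "
from h import *
s,R=st()
t=cap('top','t25.png');q=cap('side','s25.png')
crop(t,265,415,160,280,'t25c.png',5.3);crop(q,220,380,100,290,'s25c.png',3.15);crop(q,250,370,190,285,'s25d.png',6.5)
"
```

```text
t 40.65 tcp [ 429.7 -320.3  257.4] jawyaw -2.3 ydir [ 0.    -0.003 -1.   ] F [-0.1  1.1  0. ] w 0.352 q [ 0.76  0.63 -0.33  1.58  0.24  0.97  0.31]
```

View pics/t25c.png

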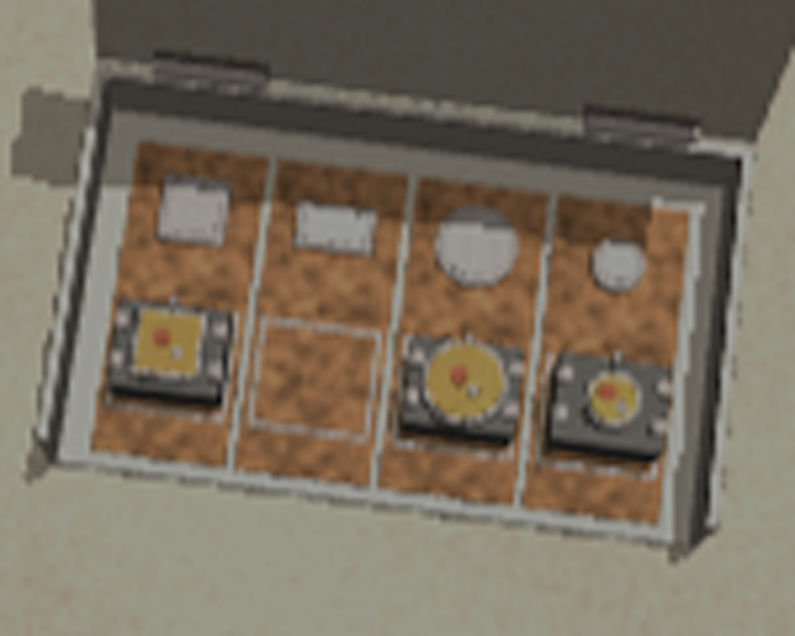

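View pics/s25d.png

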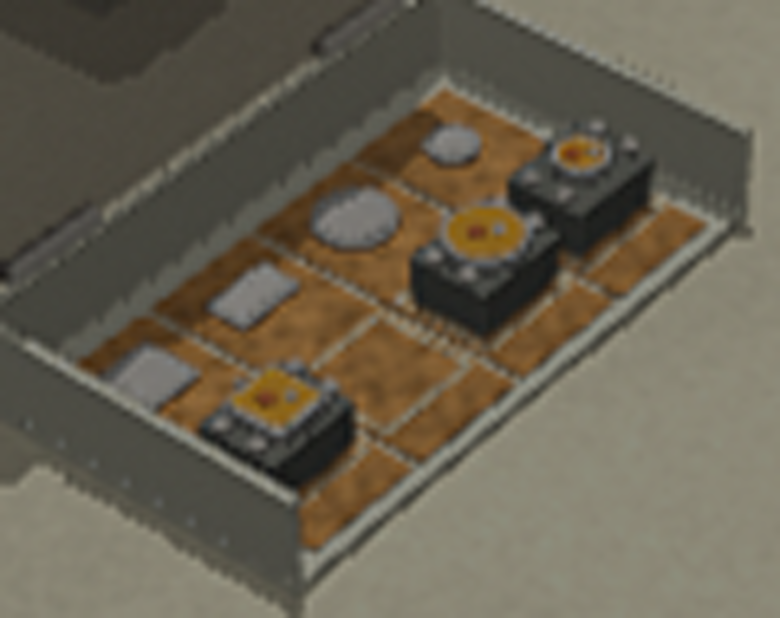

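View pics/s25c.png

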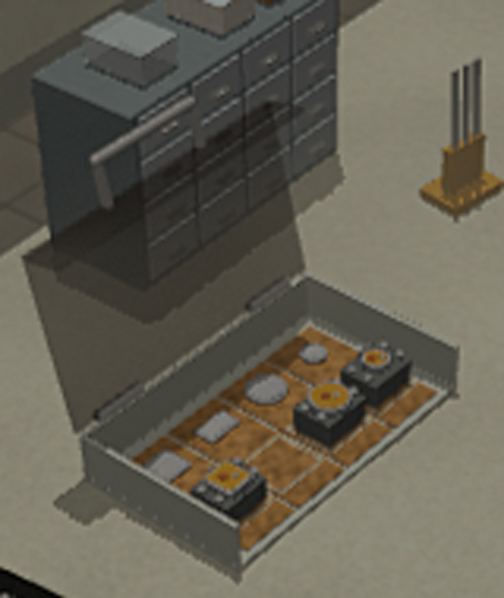

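Run:
```python
from h import *
T=lambda x,y:(265+x/5.3,160+y/5.3)
S=lambda x,y:(250+x/6.5,190+y/6.5)
for n,a,b,w in [('sq',(168,343),(274,397),(550.0,46.8)),('lr',(465,381),(485,231),(545.8,-81)),('sr',(613,397),(580,153),(543.7,-144.8))]:
    p=onz('top',T(*a),39);q=onz('side',S(*b),39);print(n,(p[:2]-w).round(1),(q[:2]-w).round(1))
```

```text
sq [-0.4  0.9] [-0.4  1.9]
lr [-0.3 -0.3] [-1.3  0.6]
sr [ 1.1 -0.3] [-0.4  0.5]
```

>>> send_rows(
  targets=[
    [[0.01,0.02,0.02,0,0,0,0.03],[0.025,0.03,0.02,0,0,0,0.03],[0.025,0.03,0.02,0,0,0,0.03],[0.025,0.03,0,0,0,0,0.03],[0.025,0.03,0,0,0,0,0.03]],
  ],
)

```text
time_s: 41.25
tool_pos: [543.2, -172.5, 317.0]
orientation: [-1.193, 1.232, -1.233]
contact_force: [0.3, -0.9, -0.8]
gripper_width: 0.35
```

>>> send_rows(
  targets=[
    [[0.03,0.03,0,0,0,0,0.03],[0.03,0.03,0,0,0,0,0.03],[0.03,0.03,0,0,0,0,0.03],[0.03,0.03,0,0,0,0,0.03],[0.03,0.005,0,0,0,0,0.03]],
  ],
)

```text
time_s: 41.75
tool_pos: [692.8, -44.3, 316.8]
orientation: [-1.194, 1.23, -1.227]
contact_force: [0.4, -1.7, 1.0]
gripper_width: 0.35
```

>>> send_rows(
  targets=[
    [[0.02,0,0,0,0,0,0.03],[0,0,0,0,0,0,0.03],[0,0,0,0,0,0,0.03]],
  ],
)

```text
time_s: 42.05
tool_pos: [711.9, -48.9, 315.7]
orientation: [-1.194, 1.233, -1.232]
contact_force: [-0.6, -0.2, -0.1]
gripper_width: 0.351
```

```bash
python3 -c "
from h import *
s,R=st()
q=cap('side','s26.png')
crop(q,215,375,75,215,'s26d.png',5)
"
```

```text
t 42.05 tcp [711.9 -48.9 315.7] jawyaw -1.82 ydir [-0.001  0.001 -1.   ] F [-0.6 -0.2 -0.1] w 0.351 q [ 0.09  0.95 -0.29  0.59  0.23  1.62 -0.1 ]
```

View pics/s26d.png

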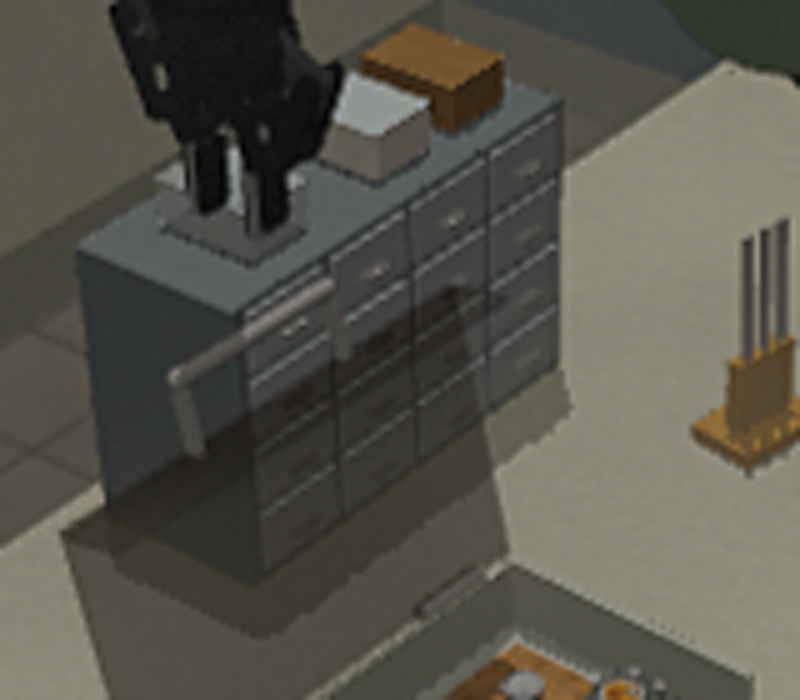

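>>> send_rows(
  targets=[
    [[-0.0005,-0.003,-0.018,0,0,0,0.03],[0,-0.002,-0.018,0,0,0,0.03],[0,0,-0.015,0,0,0,0.03],[0,0,-0.01,0,0,0,0.03],[0,0,-0.007,0,0,0,0.03]],
  ],
)

```text
time_s: 42.6
tool_pos: [711.3, -55.3, 248.1]
orientation: [-1.193, 1.234, -1.234]
contact_force: [-0.5, -0.0, 0.6]
gripper_width: 0.349
```

>>> send_rows(
  targets=[
    [[0,0,-0.006,0,0,0,0.03],[0,0,-0.001,0,0,0,0.02],[0,0,0,0,0,0,0.014],[0,0,0,0,0,0,0.0],[0,0,0,0,0,0,0.0]],
  ],
  force=20,
)

```text
time_s: 43.1
tool_pos: [711.5, -55.3, 241.3]
orientation: [-1.194, 1.234, -1.234]
contact_force: [-5.9, 0.1, 3.8]
gripper_width: 0.108
```

```bash
python3 -c "
from h import *
s,R=st()
q=cap('side','s27.png')
crop(q,215,375,75,215,'s27d.png',5)
"
```

```text
t 43.1 tcp [711.5 -55.3 241.3] jawyaw -1.91 ydir [-0.  0. -1.] F [-5.9  0.1  3.8] w 0.108 q [ 0.12  0.97 -0.29  0.8   0.24  1.39 -0.13]
```

View pics/s27d.png

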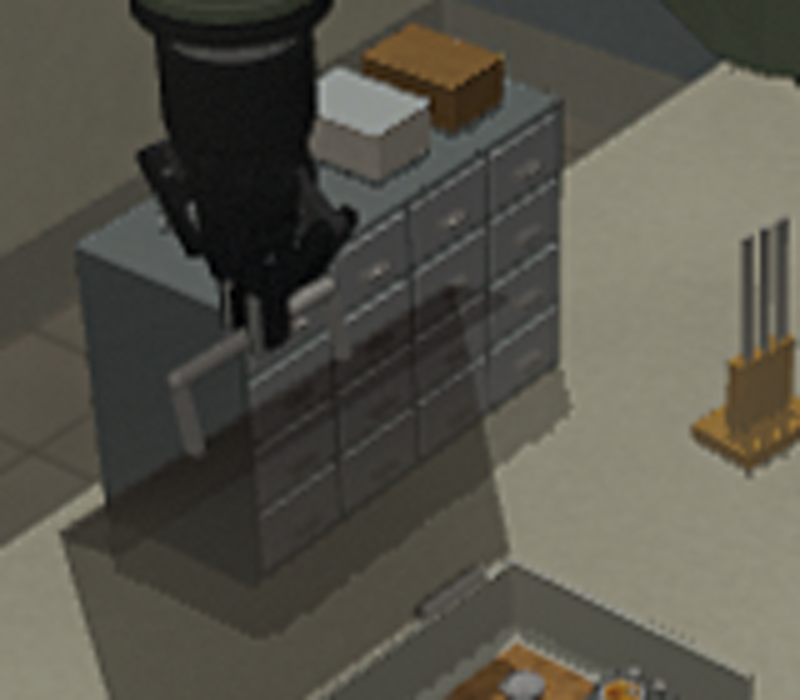

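```bash
python3 -c "
import numpy as np
R=205;th=1.8
f=lambda t:(664.8-R*np.cos(t),241.3+R*(np.sin(t)-np.sin(1.8)))
for k in range(55):
    t2=max(th-(0.018 if k<2 else 0.034),0); a,b=f(th),f(t2)
    print(k,round(t2,3),'d',round((b[0]-a[0]),1),round(b[1]-a[1],1),'abs',np.round(b,1)); th=t2
    if th==0: break
"
```

```text
0 1.782 d -3.6 0.8 abs [707.8 242.1]
1 1.764 d -3.6 0.7 abs [704.2 242.8]
2 1.73 d -6.9 1.2 abs [697.3 244.1]
3 1.696 d -6.9 1.0 abs [690.4 245.1]
4 1.662 d -6.9 0.8 abs [683.5 245.8]
5 1.628 d -7.0 0.5 abs [676.5 246.3]
6 1.594 d -7.0 0.3 abs [669.6 246.6]
7 1.56 d -7.0 0.0 abs [662.6 246.6]
8 1.526 d -7.0 -0.2 abs [655.6 246.5]
9 1.492 d -7.0 -0.4 abs [648.7 246. ]
10 1.458 d -6.9 -0.7 abs [641.7 245.4]
11 1.424 d -6.9 -0.9 abs [634.8 244.5]
12 1.39 d -6.9 -1.1 abs [627.9 243.3]
13 1.356 d -6.8 -1.4 abs [621.1 242. ]
14 1.322 d -6.8 -1.6 abs [614.3 240.3]
15 1.288 d -6.7 -1.8 abs [607.6 238.5]
16 1.254 d -6.7 -2.1 abs [600.9 236.5]
17 1.22 d -6.6 -2.3 abs [594.4 234.2]
18 1.186 d -6.5 -2.5 abs [587.8 231.7]
19 1.152 d -6.4 -2.7 abs [581.4 228.9]
20 1.118 d -6.3 -2.9 abs [575.1 226. ]
21 1.084 d -6.2 -3.2 abs [568.9 222.8]
22 1.05 d -6.1 -3.4 abs [562.8 219.5]
23 1.016 d -6.0 -3.6 abs [556.8 215.9]
24 0.982 d -5.9 -3.8 abs [551.  212.1]
25 0.948 d -5.7 -4.0 abs [545.2 208.2]
26 0.914 d -5.6 -4.2 abs [539.6 204. ]
27 0.88 d -5.4 -4.3 abs [534.2 199.7]
28 0.846 d -5.3 -4.5 abs [528.9 
[... 271 characters left out ...]
 158.8]
36 0.574 d -3.9 -5.8 abs [492.7 153. ]
37 0.54 d -3.7 -5.9 abs [489.  147.1]
38 0.506 d -3.5 -6.0 abs [485.5 141. ]
39 0.472 d -3.3 -6.2 abs [482.2 134.9]
40 0.438 d -3.1 -6.3 abs [479.2 128.6]
41 0.404 d -2.8 -6.4 abs [476.3 122.2]
42 0.37 d -2.6 -6.5 abs [473.7 115.8]
43 0.336 d -2.4 -6.5 abs [471.3 109.3]
44 0.302 d -2.2 -6.6 abs [469.1 102.6]
45 0.268 d -2.0 -6.7 abs [467.1  95.9]
46 0.234 d -1.7 -6.8 abs [465.4  89.2]
47 0.2 d -1.5 -6.8 abs [463.9  82.4]
48 0.166 d -1.3 -6.9 abs [462.6  75.5]
49 0.132 d -1.0 -6.9 abs [461.6  68.6]
50 0.098 d -0.8 -6.9 abs [460.8  61.7]
51 0.064 d -0.6 -6.9 abs [460.2  54.8]
52 0.03 d -0.3 -7.0 abs [459.9  47.8]
53 0 d -0.1 -6.1 abs [459.8  41.7]
```

>>> send_rows(
  targets=[
    [[-0.0036,0.0001,0.0008,0,0,0,0],[-0.0036,0.0001,0.0007,0,0,0,0],[-0.0069,0.0002,0.0012,0,0,0,0],[-0.0069,0.0002,0.001,0,0,0,0],[-0.0069,0.0002,0.0008,0,0,0,0]],
  ],
)

```text
time_s: 43.65
tool_pos: [684.0, -54.3, 246.1]
orientation: [-1.191, 1.232, -1.235]
contact_force: [5.1, 0.5, 6.2]
gripper_width: 0.103
```

>>> send_rows(
  targets=[
    [[-0.007,0.0002,0.0005,0,0,0,0],[-0.007,0.0002,0.0003,0,0,0,0],[-0.007,0.0002,0,0,0,0,0],[-0.007,0.0002,-0.0002,0,0,0,0],[-0.007,0.0002,-0.0004,0,0,0,0]],
  ],
)

```text
time_s: 44.15
tool_pos: [648.9, -53.1, 246.5]
orientation: [-1.191, 1.232, -1.234]
contact_force: [4.1, 1.7, 3.2]
gripper_width: 0.108
```

>>> send_rows(
  targets=[
    [[-0.0069,0.0002,-0.0007,0,0,0,0],[-0.0069,0.0002,-0.0009,0,0,0,0],[-0.0069,0.0002,-0.0011,0,0,0,0],[-0.0068,0.0002,-0.0014,0,0,0,0],[-0.0068,0.0002,-0.0016,0,0,0,0]],
  ],
)

```text
time_s: 44.65
tool_pos: [614.4, -52.0, 240.4]
orientation: [-1.191, 1.233, -1.234]
contact_force: [1.0, 2.3, 7.2]
gripper_width: 0.107
```

>>> send_rows(
  targets=[
    [[-0.0067,0.0002,-0.0018,0,0,0,0],[-0.0067,0.0002,-0.0021,0,0,0,0],[-0.0066,0.0002,-0.0023,0,0,0,0],[-0.0065,0.0002,-0.0025,0,0,0,0],[-0.0064,0.0002,-0.0027,0,0,0,0]],
  ],
)

```text
time_s: 45.15
tool_pos: [581.3, -51.1, 228.7]
orientation: [-1.192, 1.233, -1.234]
contact_force: [1.5, 4.8, 3.8]
gripper_width: 0.109
```

>>> send_rows(
  targets=[
    [[-0.0063,0.0002,-0.0029,0,0,0,0],[-0.0062,0.0002,-0.0032,0,0,0,0],[-0.0061,0.0002,-0.0034,0,0,0,0],[-0.006,0.0002,-0.0036,0,0,0,0],[-0.0059,0.0002,-0.0038,0,0,0,0]],
  ],
)

```text
time_s: 45.65
tool_pos: [550.7, -50.2, 211.4]
orientation: [-1.193, 1.234, -1.233]
contact_force: [0.6, 3.8, 5.6]
gripper_width: 0.104
```

>>> send_rows(
  targets=[
    [[-0.0057,0.0002,-0.004,0,0,0,0],[-0.0056,0.0002,-0.0042,0,0,0,0],[-0.0054,0.0002,-0.0043,0,0,0,0],[-0.0053,0.0002,-0.0045,0,0,0,0],[-0.0051,0.0002,-0.0047,0,0,0,0]],
  ],
)

```text
time_s: 46.15
tool_pos: [523.6, -49.5, 189.6]
orientation: [-1.193, 1.234, -1.234]
contact_force: [3.2, 3.9, 0.1]
gripper_width: 0.104
```

>>> send_rows(
  targets=[
    [[-0.005,0.0002,-0.0049,0,0,0,0],[-0.0048,0.0002,-0.005,0,0,0,0],[-0.0046,0.0002,-0.0052,0,0,0,0],[-0.0045,0.0001,-0.0054,0,0,0,0],[-0.0043,0.0001,-0.0055,0,0,0,0]],
  ],
)

```text
time_s: 46.65
tool_pos: [500.5, -48.8, 163.4]
orientation: [-1.193, 1.234, -1.234]
contact_force: [1.9, 2.2, 1.4]
gripper_width: 0.102
```

>>> send_rows(
  targets=[
    [[-0.0041,0.0001,-0.0057,0,0,0,0],[-0.0039,0.0001,-0.0058,0,0,0,0],[-0.0037,0.0001,-0.0059,0,0,0,0],[-0.0035,0.0001,-0.006,0,0,0,0],[-0.0033,0.0001,-0.0062,0,0,0,0]],
  ],
)

```text
time_s: 47.15
tool_pos: [482.0, -48.3, 133.8]
orientation: [-1.193, 1.234, -1.234]
contact_force: [2.4, 2.3, -0.2]
gripper_width: 0.104
```

>>> send_rows(
  targets=[
    [[-0.0031,0.0001,-0.0062,0,0,0,0],[-0.0028,0.0001,-0.0062,0,0,0,0],[-0.0026,0.0001,-0.0062,0,0,0,0],[-0.0024,0.0001,-0.0062,0,0,0,0],[-0.0022,0.0001,-0.0062,0,0,0,0]],
  ],
)

```text
time_s: 47.65
tool_pos: [469.2, -47.9, 102.8]
orientation: [-1.193, 1.234, -1.234]
contact_force: [4.2, 0.7, 0.9]
gripper_width: 0.106
```

```bash
python3 -c "
from h import *
s,R=st()
q=cap('side','s28.png')
crop(q,235,405,145,285,'s28d.png',4.5)
"
```

```text
t 47.65 tcp [469.2 -47.9 102.8] jawyaw -1.93 ydir [ 0. -0. -1.] F [4.2 0.7 0.9] w 0.106 q [ 0.14  0.78 -0.2   1.99  0.36  0.4  -0.36]
```

View pics/s28d.png

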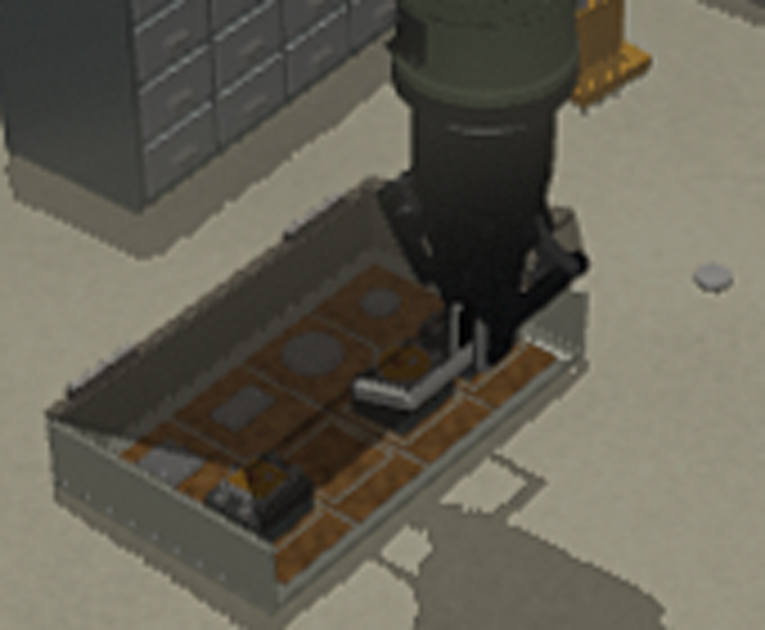

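>>> send_rows(
  targets=[
    [[-0.002,0.0001,-0.0065,0,0,0,0],[-0.0017,0.0001,-0.0065,0,0,0,0],[-0.0015,0,-0.0065,0,0,0,0],[-0.0012,0,-0.006,0,0,0,0],[-0.001,0,-0.006,0,0,0,0]],
  ],
)

```text
time_s: 48.2
tool_pos: [461.9, -47.6, 71.3]
orientation: [-1.193, 1.234, -1.234]
contact_force: [5.8, 0.1, 0.9]
gripper_width: 0.097
```

>>> send_rows(
  targets=[
    [[-0.0008,0,-0.005,0,0,0,0],[-0.0006,0,-0.005,0,0,0,0],[-0.0004,0,-0.004,0,0,0,0],[-0.0002,0,-0.004,0,0,0,0],[-0.0002,0,-0.003,0,0,0,0]],
  ],
)

```text
time_s: 48.7
tool_pos: [460.0, -47.5, 50.3]
orientation: [-1.192, 1.233, -1.234]
contact_force: [6.5, 0.0, 1.1]
gripper_width: 0.104
```

>>> send_rows(
  targets=[
    [[0,0,-0.002,0,0,0,0],[0,0,-0.002,0,0,0,0],[0,0,-0.002,0,0,0,0],[0,0,0,0,0,0,0]],
  ],
)

```text
time_s: 49.1
tool_pos: [459.9, -47.5, 44.3]
orientation: [-1.193, 1.234, -1.234]
contact_force: [6.7, -0.1, -3.8]
gripper_width: 0.101
```

>>> send_rows(
  targets=[
    [[0.0005,0,-0.001,0,0,0,0],[0,0,-0.001,0,0,0,0],[0,0,-0.001,0,0,0,0],[0,0,0,0,0,0,0]],
  ],
)

```text
time_s: 49.5
tool_pos: [459.9, -47.5, 42.2]
orientation: [-1.193, 1.234, -1.234]
contact_force: [-0.5, 0.9, 23.0]
gripper_width: 0.106
```

```bash
python3 -c "
from h import *
s,R=st()
q=cap('side','s29.png')
crop(q,235,405,165,285,'s29d.png',4.7)
"
```

```text
t 49.5 tcp [459.9 -47.5  42.2] jawyaw -1.91 ydir [ 0. -0. -1.] F [-0.5  0.9 23. ] w 0.106 q [ 0.09  0.9  -0.1   2.06  0.4   0.2  -0.4 ]
```

View pics/s29d.png

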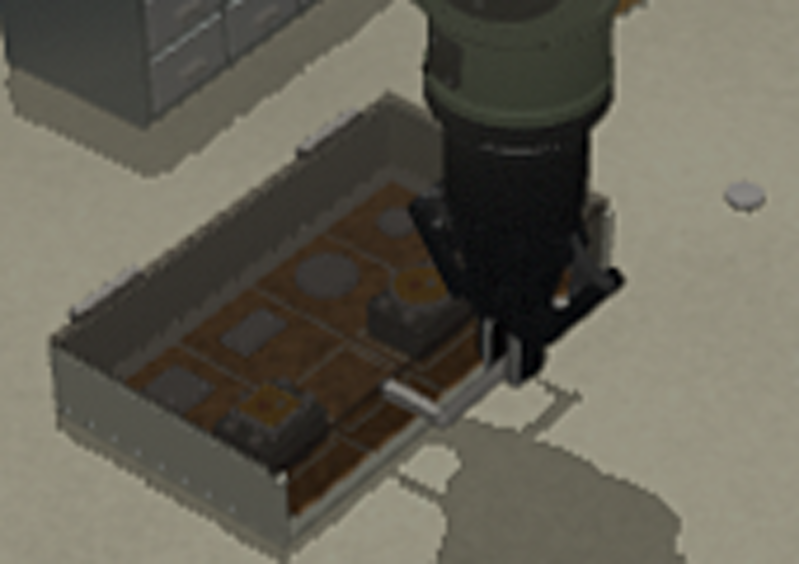

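>>> send_rows(
  targets=[
    [[0,0,0,0,0,0,0.014],[0,0,0,0,0,0,0.02],[0,0,0,0,0,0,0.028],[0,0,0.003,0,0,0,0.028],[0,0,0.012,0,0,0,0.028]],
  ],
)

```text
time_s: 50.05
tool_pos: [459.5, -47.4, 56.3]
orientation: [-1.195, 1.235, -1.233]
contact_force: [0.1, 0.2, 0.9]
gripper_width: 0.325
```

>>> send_rows(
  targets=[
    [[0,0,0.02,0,0,0,0.028],[0,0,0.03,0,0,0,0.028],[0,0,0.04,0,0,0,0.028],[0,-0.02,0.04,0,0,0,0.028],[0,-0.04,0.02,0,0,0,0.028]],
  ],
)

```text
time_s: 50.55
tool_pos: [460.7, -106.2, 210.0]
orientation: [-1.193, 1.229, -1.232]
contact_force: [0.8, -0.7, -1.0]
gripper_width: 0.328
```

>>> send_rows(
  targets=[
    [[0,-0.045,0,0,0,0,0.028],[0,-0.045,0,0,0,0,0.028],[0,-0.045,0,0,0,0,0.028],[0,-0.045,0,0,0,0,0.028],[0,-0.045,0,0,0,0,0.028]],
  ],
)

```text
time_s: 51.05
tool_pos: [459.5, -334.4, 207.0]
orientation: [-1.193, 1.234, -1.234]
contact_force: [1.5, -0.1, -0.6]
gripper_width: 0.328
```

>>> send_rows(
  targets=[
    [[0,-0.04,0,0,0,0,0.028],[0,-0.03,0,0,0,0,0.028],[0,0,0,0,0,0,0.028]],
  ],
)

```text
time_s: 51.35
tool_pos: [458.4, -406.3, 206.0]
orientation: [-1.193, 1.238, -1.237]
contact_force: [0.7, 0.8, -0.6]
gripper_width: 0.325
```

```bash
python3 -c "
from h import *
s,R=st()
t=cap('top','t30.png');q=cap('side','s30.png')
crop(t,265,415,160,280,'t30c.png',5);crop(q,235,445,165,285,'s30c.png',3.8);crop(t,180,260,150,260,'t30m.png',5.4)
"
```

```text
t 51.35 tcp [ 458.4 -406.3  206. ] jawyaw -2.18 ydir [-0.001 -0.001 -1.   ] F [ 0.7  0.8 -0.6] w 0.325 q [ 0.85  0.81 -0.38  1.36  0.32  1.03  0.37]
```

View pics/t30c.png

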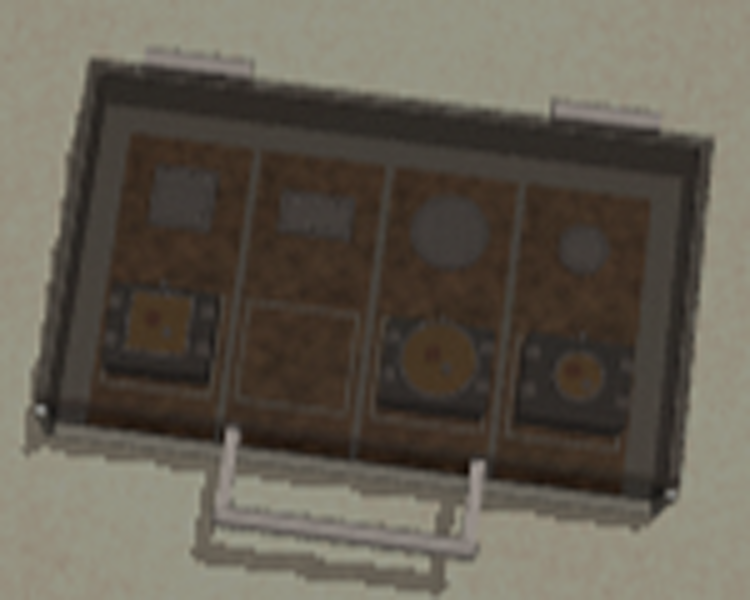

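View pics/s30c.png

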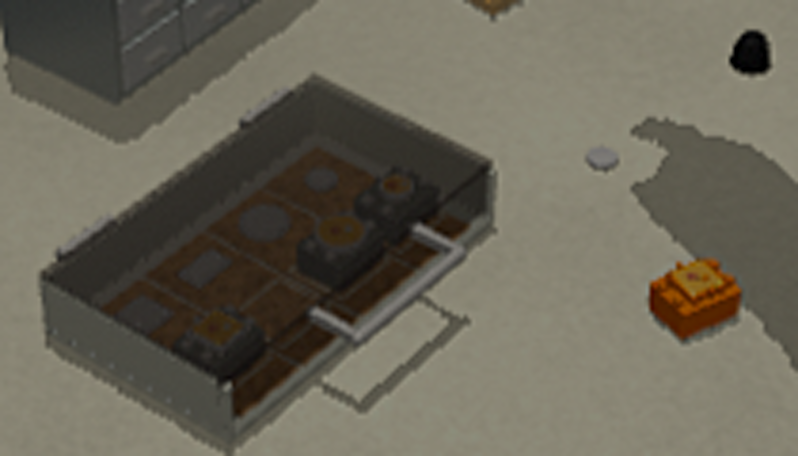

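View pics/t30m.png

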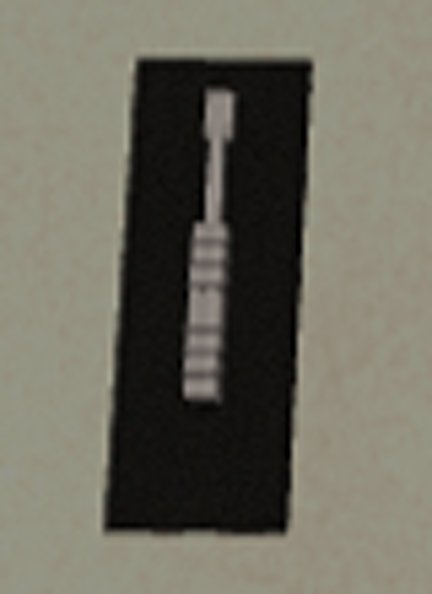

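```bash
python3 -c "
from h import *
print(arm.sign_off())"
```

```text
the job is handed in; nothing more can be done
None
```

The job is done and handed in at about 51 s of the 210 s allowed; no verdict came back.

- **Cover:** I lifted it by its bar to the open stop, where I felt about 19 N. At the end I lowered it until it met the closed stop at about 23 N. The last picture shows it flat on the walls, with the bar at the same pixels as at the start. The highest wrist force I noticed was 36 N, for a moment when the opener touched the mat. The next was 22 N, while lifting the cover, when I pushed a few millimetres off its arc; I backed off.
- **Opener:** It lies flat on the tool mat's centre line, wholly on the mat, blade away from the robot. Its handle centre is about 15 mm toward the robot from the mat's centre. As a whole, the opener sits about 15–20 mm toward the far end.
- **Cradles:** Three were present: large round, small round and square; the oblong one was absent. The square one had been knocked a few centimetres aside, so I measured it again before gripping. All three stand upright in their own outlines.
- **Other things:** The orange look-alike and the rest of the counter were left alone.

This table shows how far each cradle is from its outline centre, from pictures taken before closing the cover:

| Cradle | Top view, x / y (mm) | Side view, x / y (mm) |
|---|---|---|
| Large round | -0.3 / -0.3 | -1.3 / +0.6 |
| Small round | +1.1 / -0.3 | -0.4 / +0.5 |
| Square | -0.4 / +0.9 | -0.4 / +1.9 |

The two views disagree by up to 1.5 mm, within the roughly 2 mm calibration. The square cradle is probably about 1 mm off to the left; I left it there.

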